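# Make up and pin a stack mould for cup handles

### The job

Make up the handle mould: lay every loose plaster slab (there are one or two) flat and square on the base slab so that the bores line up, then push a stack pin of the length that suits the height of the stack down through each of its two lines of bores, fully home until the collar rests on the top slab and the nose is well down in the base (a pin that is too long stands proud, one too short does not reach down the base). Put all the remaining pins away upright in the wooden pin rack, collars down on the board, short ones in the row nearer the robot and long ones in the far row, and do not disturb the clay cups.

Things in the scene. Friction and masses are not known exactly. Their poses are not given: they have to be found in the camera images.
- base: cream plaster bottom slab of the stack mould, fixed on the bench: 180 x 120 x 40 mm, same waist (60 mm) and 14 mm bores as the loose slabs. Origin: centre of the underside, on the bench; x along the length, z up
- base_hole0 (a point): mouth of the bore at the base's -x end, on its top face (40 mm above the bench; the bore goes down to the bench). Bores of a well-laid stack line up above it
- base_hole1 (a point): the same at the base's +x end
- slab_a: loose cream plaster mould slab, 180 x 120 x 30 mm, 0.6 kg, with finger notches that narrow it to 60 mm (along its y) over the middle 60 mm of its length; 14 mm bores right through at 70 mm either side of the middle along x. Origin: centre of the underside; x along the length, z up. Either way round is the same. Lies flat on the bench at the start; in some runs it is absent (None)
- slab_b: loose cream plaster mould slab, 180 x 120 x 30 mm, 0.6 kg, with finger notches that narrow it to 60 mm (along its y) over the middle 60 mm of its length; 14 mm bores right through at 70 mm either side of the middle along x. Origin: centre of the underside; x along the length, z up. Either way round is the same. Lies flat on the bench at the start; in some runs it is absent (None)
- short1: steel stack pin, short, for the base and one slab: 12 mm shank 64 mm long below a collar 26 mm across and 5 mm thick, then a black grip 20 mm across and 45 mm tall (114 mm overall); the last 8 mm of the shank taper to 6 mm. Origin: the tip; z up along the pin to the grip. Stands upright in any socket of the drainer at the start
- short2: steel stack pin, short, for the base and one slab: 12 mm shank 64 mm long below a collar 26 mm across and 5 mm thick, then a black grip 20 mm across and 45 mm tall (114 mm overall); the last 8 mm of the shank taper to 6 mm. Origin: the tip; z up along the pin to the grip. Stands upright in any socket of the drainer at the start
- short3: steel stack pin, short, for the base and one slab: 12 mm shank 64 mm long below a collar 26 mm across and 5 mm thick, then a black grip 20 mm across and 45 mm tall (114 mm overall); the last 8 mm of the shank taper to 6 mm. Origin: the tip; z up along the pin to the grip. Stands upright in any socket of the drainer at the start; in some runs absent (None)
- long1: steel stack pin, long, for the base and two slabs: 12 mm shank 94 mm long below a collar 26 mm across and 5 mm thick, then a black grip 20 mm across and 45 mm tall (144 mm overall); the last 8 mm of the shank taper to 6 mm. Origin: the tip; z up along the pin to the grip. Stands upright in any socket of the drainer at the start
- long2: steel stack pin, long, for the base and two slabs: 12 mm shank 94 mm long below a collar 26 mm across and 5 mm thick, then a black grip 20 mm across and 45 mm tall (144 mm overall); the last 8 mm of the shank taper to 6 mm. Origin: the tip; z up along the pin to the grip. Stands upright in any socket of the drainer at the start
- long3: steel stack pin, long, for the base and two slabs: 12 mm shank 94 mm long below a collar 26 mm across and 5 mm thick, then a black grip 20 mm across and 45 mm tall (144 mm overall); the last 8 mm of the shank taper to 6 mm. Origin: the tip; z up along the pin to the grip. Stands upright in any socket of the drainer at the start; in some runs absent (None)
- drainer: blue plastic drainer block, fixed, 104 x 160 x 50 mm, with 2 rows of 3 square sockets (13 mm wide, 40 mm deep, floor 10 mm above the bench) at x = -26, 26 and y = -54, 0, 54 mm; a long pin stands 30 mm higher in it than a short one. Origin: centre of the underside
- rack: wooden pin rack, fixed: a board 104 x 160 mm, 12 mm thick, top face 110 mm above the bench, on two end panels, open below; 2 rows of 3 square 17 mm through holes in which pins hang by their collars. The row nearer the robot (x = -26 mm, marked by short red bars) is for short pins, the far row (x = +26 mm, long red bars) for long ones. Origin: centre of the underside
- rack_short0 (a point): mouth of hole 0 of the rack's near row, for short pins, on the board's top face (110 mm high)
- rack_short1 (a point): mouth of hole 1 of the rack's near row, for short pins, on the board's top face (110 mm high)
- rack_short2 (a point): mouth of hole 2 of the rack's near row, for short pins, on the board's top face (110 mm high)
- rack_long0 (a point): mouth of hole 0 of the rack's far row, for long pins, on the board's top face (110 mm high)
- rack_long1 (a point): mouth of hole 1 of the rack's far row, for long pins, on the board's top face (110 mm high)
- rack_long2 (a point): mouth of hole 2 of the rack's far row, for long pins, on the board's top face (110 mm high)
- cup1: unfired grey clay cup, 80 mm across, 85 mm high, fragile: leave alone. Origin: centre of the underside
- cup2: unfired grey clay cup, 80 mm across, 85 mm high, fragile: leave alone. Origin: centre of the underside
- cup3: unfired grey clay cup, 72 mm across, 60 mm high, fragile: leave alone. Origin: centre of the underside
There are look-alikes about, which are no part of the job. Leave any red look-alike of the short2 alone. What is shaped like the rack but yellow is not meant.

How it is judged (in metres and radians):
On the way, in this order (a step that is already met when the one before it is completed fails the run):
1. every loose slab lies flat and square on the base slab, bores in line (horizontal distance between each of slab_a, slab_b and base below 0.01 m and angle between the x axis of each of slab_a, slab_b and the x axis of base, either way round below 0.1 rad and angle between each of slab_a, slab_b's own z axis and vertical below 0.05 rad and (z of slab_a in the frame of base between 0.036 and 0.044 m or z of slab_a in the frame of base between 0.066 and 0.074 m) and (z of slab_b in the frame of base between 0.036 and 0.044 m or z of slab_b in the frame of base between 0.066 and 0.074 m)), for 0.2 s.
2. a pin of the right length is fully home through each of the two lines of bores (((horizontal distance between short1 and base_hole0 below 0.004 m and z of short1 in the frame of base between 0.002 and 0.01 m and angle between short1's own z axis and vertical below 0.12 rad and (z of short1 in the frame of slab_a between -0.038 and -0.03 m or z of short1 in the frame of slab_b between -0.038 and -0.03 m)) or (horizontal distance between short2 and base_hole0 below 0.004 m and z of short2 in the frame of base between 0.002 and 0.01 m and angle between short2's own z axis and vertical below 0.12 rad and (z of short2 in the frame of slab_a between -0.038 and -0.03 m or z of short2 in the frame of slab_b between -0.038 and -0.03 m)) or (horizontal distance between short3 and base_hole0 below 0.004 m and z of short3 in the frame of base between 0.002 and 0.01 m and angle between short3's own z axis and vertical below 0.12 rad and (z of short3 in the frame of slab_a between -0.038 and -0.03 m or z of short3 in the frame of slab_b between -0.038 and -0.03 m)) or (horizontal distance between long1 and base_hole0 below 0.004 m and z of long1 in the frame of base between 0.002 and 0.01 m and angle between long1's own z axis and vertical below 0.12 rad and (z of long1 in the frame of slab_a between -0.068 and -0.06 m or z of long1 in the frame of slab_b between -0.068 and -0.06 m)) or (horizontal distance between long2 and base_hole0 below 0.004 m and z of long2 in the frame of base between 0.002 and 0.01 m and angle between long2's own z axis and vertical below 0.12 rad and (z of long2 in the frame of slab_a between -0.068 and -0.06 m or z of long2 in the frame of slab_b between -0.068 and -0.06 m)) or (horizontal distance between long3 and base_hole0 below 0.004 m and z of long3 in the frame of base between 0.002 and 0.01 m and angle between long3's own z axis and vertical below 0.12 rad and (z of long3 in the frame of slab_a between -0.068 and -0.06 m or z of long3 in the frame of slab_b between -0.068 and -0.06 m))) and ((horizontal distance between short1 and base_hole1 below 0.004 m and z of short1 in the frame of base between 0.002 and 0.01 m and angle between short1's own z axis and vertical below 0.12 rad and (z of short1 in the frame of slab_a between -0.038 and -0.03 m or z of short1 in the frame of slab_b between -0.038 and -0.03 m)) or (horizontal distance between short2 and base_hole1 below 0.004 m and z of short2 in the frame of base between 0.002 and 0.01 m and angle between short2's own z axis and vertical below 0.12 rad and (z of short2 in the frame of slab_a between -0.038 and -0.03 m or z of short2 in the frame of slab_b between -0.038 and -0.03 m)) or (horizontal distance between short3 and base_hole1 below 0.004 m and z of short3 in the frame of base between 0.002 and 0.01 m and angle between short3's own z axis and vertical below 0.12 rad and (z of short3 in the frame of slab_a between -0.038 and -0.03 m or z of short3 in the frame of slab_b between -0.038 and -0.03 m)) or (horizontal distance between long1 and base_hole1 below 0.004 m and z of long1 in the frame of base between 0.002 and 0.01 m and angle between long1's own z axis and vertical below 0.12 rad and (z of long1 in the frame of slab_a between -0.068 and -0.06 m or z of long1 in the frame of slab_b between -0.068 and -0.06 m)) or (horizontal distance between long2 and base_hole1 below 0.004 m and z of long2 in the frame of base between 0.002 and 0.01 m and angle between long2's own z axis and vertical below 0.12 rad and (z of long2 in the frame of slab_a between -0.068 and -0.06 m or z of long2 in the frame of slab_b between -0.068 and -0.06 m)) or (horizontal distance between long3 and base_hole1 below 0.004 m and z of long3 in the frame of base between 0.002 and 0.01 m and angle between long3's own z axis and vertical below 0.12 rad and (z of long3 in the frame of slab_a between -0.068 and -0.06 m or z of long3 in the frame of slab_b between -0.068 and -0.06 m)))), for 0.2 s.
At the end, for the whole second after the job is handed in: Slabs stacked within 5 mm and 0.05 rad of the base; in each line of bores a pin within 4 mm of the bore, upright (0.12 rad), collar within 4 mm of the top slab, tip 2 to 10 mm above the bench; every other pin in a rack hole of its own row (8 mm), within 4 mm of fully down; all at rest (all of step 2 and horizontal distance between each of slab_a, slab_b and base below 0.005 m and angle between the x axis of each of slab_a, slab_b and the x axis of base, either way round below 0.05 rad and angle between each of slab_a, slab_b's own z axis and vertical below 0.05 rad and (z of slab_a in the frame of base between 0.036 and 0.044 m or z of slab_a in the frame of base between 0.066 and 0.074 m) and (z of slab_b in the frame of base between 0.036 and 0.044 m or z of slab_b in the frame of base between 0.066 and 0.074 m) and ((horizontal distance between short1 and base_hole0 below 0.004 m and z of short1 in the frame of base between 0.002 and 0.01 m and angle between short1's own z axis and vertical below 0.12 rad and (z of short1 in the frame of slab_a between -0.038 and -0.03 m or z of short1 in the frame of slab_b between -0.038 and -0.03 m)) or (horizontal distance between short1 and base_hole1 below 0.004 m and z of short1 in the frame of base between 0.002 and 0.01 m and angle between short1's own z axis and vertical below 0.12 rad and (z of short1 in the frame of slab_a between -0.038 and -0.03 m or z of short1 in the frame of slab_b between -0.038 and -0.03 m)) or (z of short1 in the frame of rack between 0.042 and 0.05 m and (horizontal distance between short1 and rack_short0 below 0.008 m or horizontal distance between short1 and rack_short1 below 0.008 m or horizontal distance between short1 and rack_short2 below 0.008 m))) and ((horizontal distance between short2 and base_hole0 below 0.004 m and z of short2 in the frame of base between 0.002 and 0.01 m and angle between short2's own z axis and vertical below 0.12 rad and (z of short2 in the frame of slab_a between -0.038 and -0.03 m or z of short2 in the frame of slab_b between -0.038 and -0.03 m)) or (horizontal distance between short2 and base_hole1 below 0.004 m and z of short2 in the frame of base between 0.002 and 0.01 m and angle between short2's own z axis and vertical below 0.12 rad and (z of short2 in the frame of slab_a between -0.038 and -0.03 m or z of short2 in the frame of slab_b between -0.038 and -0.03 m)) or (z of short2 in the frame of rack between 0.042 and 0.05 m and (horizontal distance between short2 and rack_short0 below 0.008 m or horizontal distance between short2 and rack_short1 below 0.008 m or horizontal distance between short2 and rack_short2 below 0.008 m))) and ((horizontal distance between short3 and base_hole0 below 0.004 m and z of short3 in the frame of base between 0.002 and 0.01 m and angle between short3's own z axis and vertical below 0.12 rad and (z of short3 in the frame of slab_a between -0.038 and -0.03 m or z of short3 in the frame of slab_b between -0.038 and -0.03 m)) or (horizontal distance between short3 and base_hole1 below 0.004 m and z of short3 in the frame of base between 0.002 and 0.01 m and angle between short3's own z axis and vertical below 0.12 rad and (z of short3 in the frame of slab_a between -0.038 and -0.03 m or z of short3 in the frame of slab_b between -0.038 and -0.03 m)) or (z of short3 in the frame of rack between 0.042 and 0.05 m and (horizontal distance between short3 and rack_short0 below 0.008 m or horizontal distance between short3 and rack_short1 below 0.008 m or horizontal distance between short3 and rack_short2 below 0.008 m))) and ((horizontal distance between long1 and base_hole0 below 0.004 m and z of long1 in the frame of base between 0.002 and 0.01 m and angle between long1's own z axis and vertical below 0.12 rad and (z of long1 in the frame of slab_a between -0.068 and -0.06 m or z of long1 in the frame of slab_b between -0.068 and -0.06 m)) or (horizontal distance between long1 and base_hole1 below 0.004 m and z of long1 in the frame of base between 0.002 and 0.01 m and angle between long1's own z axis and vertical below 0.12 rad and (z of long1 in the frame of slab_a between -0.068 and -0.06 m or z of long1 in the frame of slab_b between -0.068 and -0.06 m)) or (z of long1 in the frame of rack between 0.012 and 0.02 m and (horizontal distance between long1 and rack_long0 below 0.008 m or horizontal distance between long1 and rack_long1 below 0.008 m or horizontal distance between long1 and rack_long2 below 0.008 m))) and ((horizontal distance between long2 and base_hole0 below 0.004 m and z of long2 in the frame of base between 0.002 and 0.01 m and angle between long2's own z axis and vertical below 0.12 rad and (z of long2 in the frame of slab_a between -0.068 and -0.06 m or z of long2 in the frame of slab_b between -0.068 and -0.06 m)) or (horizontal distance between long2 and base_hole1 below 0.004 m and z of long2 in the frame of base between 0.002 and 0.01 m and angle between long2's own z axis and vertical below 0.12 rad and (z of long2 in the frame of slab_a between -0.068 and -0.06 m or z of long2 in the frame of slab_b between -0.068 and -0.06 m)) or (z of long2 in the frame of rack between 0.012 and 0.02 m and (horizontal distance between long2 and rack_long0 below 0.008 m or horizontal distance between long2 and rack_long1 below 0.008 m or horizontal distance between long2 and rack_long2 below 0.008 m))) and ((horizontal distance between long3 and base_hole0 below 0.004 m and z of long3 in the frame of base between 0.002 and 0.01 m and angle between long3's own z axis and vertical below 0.12 rad and (z of long3 in the frame of slab_a between -0.068 and -0.06 m or z of long3 in the frame of slab_b between -0.068 and -0.06 m)) or (horizontal distance between long3 and base_hole1 below 0.004 m and z of long3 in the frame of base between 0.002 and 0.01 m and angle between long3's own z axis and vertical below 0.12 rad and (z of long3 in the frame of slab_a between -0.068 and -0.06 m or z of long3 in the frame of slab_b between -0.068 and -0.06 m)) or (z of long3 in the frame of rack between 0.012 and 0.02 m and (horizontal distance between long3 and rack_long0 below 0.008 m or horizontal distance between long3 and rack_long1 below 0.008 m or horizontal distance between long3 and rack_long2 below 0.008 m))) and linear speed of each of slab_a, slab_b, short1, short2, short3, long1, long2, long3 below 0.02 m/s); the robot touches nothing.
It fails at once if a clay cup is knocked over or pushed more than 4 cm (distance of any of cup1, cup2, cup3 from where it was at the start of the episode above 0.04 m or angle between any of cup1, cup2, cup3's own z axis and vertical above 0.4 rad).
Of slab_a, slab_b only 1 to 2 are there at a start; the rules pass over those that are not, and their reading is None.
Of short3, long3 only 1 to 2 are there at a start; the rules pass over those that are not, and their reading is None.
At some moment in a run one of slab_a, slab_b may be knocked a few centimetres aside while the robot is not near it.
It also fails if it takes over 210 s, if anything falls off the work surface, if the arm or the gripper's body presses on something with over 40 N, if the wrist force passes 120 N, or if a joint passes its speed limit or range.

### The arm

A 6-joint arm with a two-finger parallel gripper is mounted at the origin on the work surface. World frame = base frame: x ahead of the robot, y to its left, z up, the work surface at z = 0. Lengths are in mm, angles in degrees, forces in N, time in s.
With the tool pointing down it reaches from about 250 to 775 mm from the base axis. Payload 4 kg.
Tool frame: the origin (TCP) lies on the centre line of the jaws, within the pads' length; the fingertips stand 8 mm ahead of it and the grasp point (between the pads) lies 11 mm behind it; y points along the fingers, z is the direction in which the jaws open and shut, and the axes are right-handed (so a half turn about y gives the same grasp; the last joint's range is limited). The gripper opens to 85 mm and grips with 20 to 120 N. Pads are 22 mm wide; open, the fingers measure 114 mm over their backs; the gripper's body (76 mm by 85 mm) begins 54 mm behind the grasp point. The pads swing forward as they close: fully open they stand 13 mm farther back than shut.
Start: joints at [-75.636, 4.996, 78.535, -0, 96.463, -5.907], TCP at [190.553, -515.952, 239.341] pointing down, gripper open.
Joint ranges: [-177.83, 177.83], [-43.37, 116.18], [15.69, 146.23], [-61.86, 241.86], [9.47, 152.12], [-147.06, 147.06]. Speed limits (degrees/s): [159.86, 159.86, 180, 180, 180, 180].

### API

Orientations are given as a 3x3 rotation matrix whose columns are the frame's x, y, z axes.
In Python, from cell import sense, read_camera, job_done, silhouettes gives the robot as it stands.
- The arm moves only by the tool apply_moves, never from a script. Its argument "steps" is a list of rows, each a list of 3 entries, a list of its own where there are three numbers: the finger opening in mm, from 0 to 85.4, then the shift along the tool's x, y, z in mm, then the turn, a rotation vector about the tool's x, y, z in degrees. A call has 1 to 5 rows; each row shifts and turns the pose as measured when the row begins, along the tool's axes as they then stand; what a row does not reach is not made up. A row lasts 1/10 s, in which the tool goes at most 50 mm and 8.59 degrees, less where a joint would pass 70% of its speed; a pose out of reach is approached as far as the arm can. A call with a gripper value outside its range is refused whole. The fingers move at their own pace and stop on an object; "grip_force" is the grip in N (left out, the last holds). Time passes only in rows, so rows that do not move let the fingers close. It gives the time, the measured TCP pose, the force and the opening at its end, in the units of the state.
- sense(): the state, without advancing time (a new reading comes with each control period).
- read_camera(name): name is "scene" or "top" or "wrist"; returns a dict with "image" (420x560x3 uint8, blue, green, red), "fx", "fy", "cx", "cy" (pixels), "dist" ([k1, k2, p1, p2, k3] as OpenCV has them; the pictures are not rectified), "extrinsics" (4x4, takes a point from world to camera coordinates); the wrist camera has in their place "T_tool_cam" (4x4, takes a point from camera to tool coordinates, whose origin is the TCP and whose axes are the tool frame's). Camera axes: x right, y down, z forward; pixel columns grow to the right and rows downward; lengths in mm; the calibration is good to about 2 mm. A picture is of the moment at which its call begins: read the wrist's pose just before it. There is no depth.
- job_done(): hands the job in, once; it reports no verdict.
Trained networks look in a picture, given as the dict that the camera call returned (one of the last four; its "shot" number tells which), for a name from the list of things; names that differ only in an ending like _2 or _b are one class to them, and where a whole thing is asked for, a point or a joint stands for the part that bears it (a point fixed in the world has none). Each returns a list of dicts, best first, with "p" (0 to 1); they miss things now and then, are a little off and sometimes report something else, mostly with a low value. They report only what shows in the picture. A call takes as long as a camera call. They do not tell look-alikes from the thing itself.
- silhouettes(thing, picture): "region" (420x560 bool, what is visible of it) and "rect" ([left, top, right, bottom] in pixels, round what is visible of it).
The state is a dict: "time": time; "q": joint angles; "joint_vel": joint speeds; "joint_torque": joint torques, N m; "tool_pos": TCP position; "ee_rot": TCP orientation; "wrist_force": force on the tool from outside, world axes, zero at the start; "ft_torque": the same for the moment, N m; "finger_gap": finger opening in mm.
Only numpy, scipy, OpenCV 4.12 (cv2) and the standard library are available. Lean on these libraries where they do the work, as an engineer would, in place of code of your own. Each camera call takes 0.05 s, during which the arm holds its last target.

## Working session

There is one attempt and no reset: what is moved stays moved. The work goes in short steps, Python scripts to look and compute and a tool call to move; the robot and the scene stay as the last step left them, time stands still between calls to the robot, and variables do not carry over. Pictures are saved under pics/ and viewed, and the job is handed in when it is done.

Besides the shell and the picture viewer there is one more tool, called after ">>>" as name(argument=value, ...), one argument or row to a line, values as JSON. apply_moves: Moves the arm, as the interface text tells. Its arguments: {"type":"object","properties":{"steps":{"type":"array"},"grip_force":{"type":"number"}},"required":["steps"]}

```bash
ls; mkdir -p pics
python3 - <<'E'
from cell import *
import cv2
s=sense(); print(s)
for n in ("scene","top","wrist"):
    c=read_camera(n); cv2.imwrite(f"pics/{n}0.png",c["image"])
    print(n,{k:v for k,v in c.items() if k!="image"})
E
```

```text
pics
{'time': 0.0, 'q': array([-7.56369294e+01,  5.03910868e+00,  7.86262014e+01,  1.97961985e-03,
        9.64626388e+01, -5.90423690e+00]), 'joint_vel': array([ 0.0010179 ,  0.0298249 ,  0.0574944 ,  0.04453873, -0.17066601,
        0.02832691]), 'joint_torque': array([-3.88859653e-04, -3.51869774e+01, -3.13267815e+01, -3.70738999e-04,
        1.08373276e-02, -4.70628891e-06]), 'tool_pos': array([ 190.43155227, -515.46217198,  238.12621115]), 'ee_rot': array([[-9.38085475e-01, -5.20703841e-04,  3.46403478e-01],
       [-3.46403769e-01,  2.17184398e-03, -9.38082998e-01],
       [-2.63870888e-04, -9.99997506e-01, -2.21774907e-03]]), 'wrist_force': array([ 0.36861247, -0.48258935,  0.07596823]), 'ft_torque': array([0.02619373, 0.01737532, 0.00651392]), 'finger_gap': 84.78677714534057}
scene {'fx': 437.07800375076937, 'fy': 437.07800375076937, 'cx': 288.489424041808, 'cy': 203.73133067126918, 'dist': array([-0.06282128,  0.        ,  0.        ,  0.        ,  0.        ]), 'extrinsics': array([[ 7.47173335e-01,  6.64524858e-01, -1.17780184e-02,
        -4.07278212e+02],
       [ 4.4125
[... 660 characters left out ...]
7e-02, -9.92125117e-01,
         1.13105022e+03],
       [ 0.00000000e+00,  0.00000000e+00,  0.00000000e+00,
         1.00000000e+00]]), 'shot': 2}
wrist {'fx': 350.1767303854294, 'fy': 350.1767303854294, 'cx': 279.48973453709056, 'cy': 213.40354239302076, 'dist': array([0.03163339, 0.        , 0.        , 0.        , 0.        ]), 'T_tool_cam': array([[ 1.98082126e-04,  9.44366570e-01,  3.28894729e-01,
        -8.51584710e+01],
       [ 4.81558319e-04, -3.28894787e-01,  9.44366447e-01,
        -1.34823771e+02],
       [ 9.99999864e-01, -2.86801207e-05, -5.19915756e-04,
         1.52933202e-01],
       [ 0.00000000e+00,  0.00000000e+00,  0.00000000e+00,
         1.00000000e+00]]), 'shot': 3}
```

View pics/scene0.png

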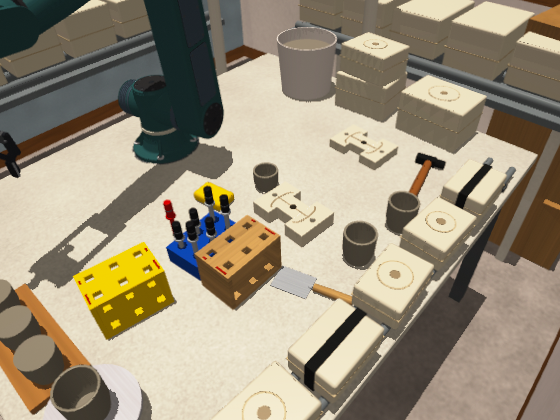

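View pics/top0.png

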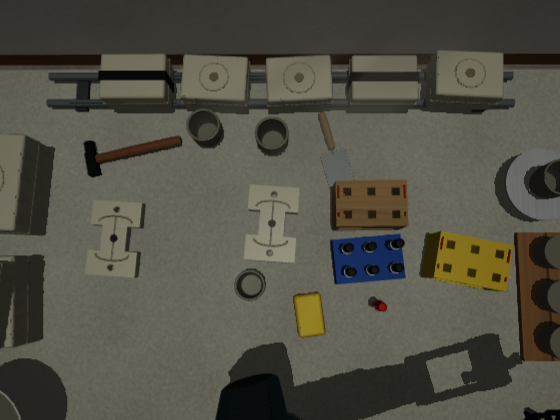

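View pics/wrist0.png

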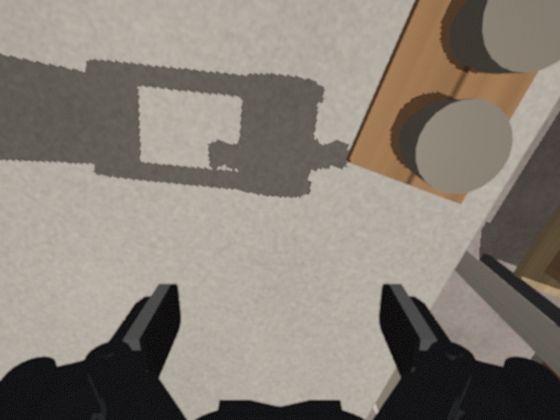

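```bash
cat > h.py <<'E'
from cell import *
import cv2, numpy as np, json
def KD(c):
    return np.array([[c["fx"],0,c["cx"]],[0,c["fy"],c["cy"]],[0,0,1.]]), np.array(c["dist"],float)
def ext(c,s=None):
    if "extrinsics" in c: return np.array(c["extrinsics"])
    T=np.eye(4); T[:3,:3]=s["ee_rot"]; T[:3,3]=s["tool_pos"]
    return np.linalg.inv(T@np.array(c["T_tool_cam"]))
def unproj(c,E,px,z):
    K,D=KD(c); px=np.atleast_2d(np.array(px,float))
    n=cv2.undistortPoints(px.reshape(-1,1,2),K,D).reshape(-1,2)
    R,t=E[:3,:3],E[:3,3]; o=-R.T@t
    d=(np.c_[n,np.ones(len(n))])@R
    return o+d*((z-o[2])/d[:,2])[:,None]
def proj(c,E,P):
    K,D=KD(c); P=np.atleast_2d(np.array(P,float))
    return cv2.projectPoints(P.reshape(-1,1,3),cv2.Rodrigues(E[:3,:3])[0],E[:3,3],K,D)[0].reshape(-1,2)
def shot(n,name=None):
    s=sense(); c=read_camera(n)
    if name: cv2.imwrite("pics/"+name,c["image"])
    return s,c,ext(c,s)
def crop(c,l,t,r,b,k,name):
    cv2.imwrite("pics/"+name,cv2.resize(c["image"][t:b,l:r],None,fx=k,fy=k,interpolation=cv2.INTER_CUBIC))
def delta(s,target,Rt=None):
    """tool-frame shift and turn to target pose"""
    R=s["ee_rot"]; d=R.T@(np.array(target)-s["tool_pos"])
    if Rt is None: return d.round(1)
    r=np.degrees(cv2.Rodrigues(R.T@Rt)[0].ravel())
    return d.round(1),r.round(2)
def Rdown(psi):
    """tool y down; tool z (jaw axis) at angle psi deg in world xy"""
    p=np.radians(psi); z=np.array([np.cos(p),np.sin(p),0]); y=np.array([0,0,-1.]); x=np.cross(y,z)
    return np.c_[x,y,z]
E
python3 - <<'E'
from h import *
s,c,E=shot("scene"); s2,t,E2=shot("top")
for th in ("base","slab_a","rack","drainer","short1","long1","cup1","base_hole0","cup3"):
    for nm,cc,EE in (("scene",c,E),("top",t,E2)):
        for d in silhouettes(th,cc):
            m=d["region"]; ys,xs=np.nonzero(m)
            ce=(xs.mean(),ys.mean())
            print(th,nm,round(d["p"],2),d["rect"],np.round(ce,1),len(xs), unproj(cc,EE,ce,30).round()[0,:2])
crop(t,220,170,420,320,4,"t1.png"); crop(t,60,180,200,290,5,"t2.png"); crop(c,150,170,350,320,4,"s1.png"); crop(c,320,110,420,180,6,"s2.png")
E
```

```text
base scene 0.59 [254.4, 179.5, 335.6, 245.3] [293.6 212.9] 2733 [560.   3.]
base scene 0.24 [192.4, 215.7, 282.5, 310.7] [239.  260.3] 5183 [ 570. -201.]
base top 0.92 [243.2, 186.6, 298.2, 264.7] [271.4 223.1] 3239 [546.  14.]
slab_a scene 0.87 [330.6, 123.2, 396.5, 167.1] [363.2 146.1] 1500 [526. 373.]
slab_a scene 0.61 [204.7, 218.4, 216.7, 240.2] [210.1 228.8] 194 [ 440. -178.]
slab_a top 0.63 [330.1, 181.4, 407.9, 229.8] [369.  204.4] 3776 [ 592. -220.]
slab_a top 0.58 [86.7, 200.1, 141.9, 275.9] [115.2 237.9] 3342 [508. 390.]
rack scene 0.85 [195.1, 214.5, 284.3, 307.0] [239.1 260.7] 5134 [ 571. -202.]
rack scene 0.57 [74.5, 242.7, 176.3, 341.6] [124.6 289.4] 5711 [ 439. -429.]
rack top 0.8 [420.5, 229.0, 514.8, 290.9] [466.7 260.4] 4222 [ 459. -447.]
rack top 0.61 [331.3, 179.5, 409.5, 230.4] [369.4 204.3] 3778 [ 592. -221.]
drainer scene 0.77 [166.6, 213.8, 234.6, 281.8] [194.4 245.8] 1260 [ 455. -241.]
drainer top 0.7 [332.9, 231.7, 404.8, 283.5] [365.8 258.6] 2584 [ 462. -210.]
short1 scene 0.72 [165.2, 203.1, 176.2, 219.9] [169.  209.6] 163 [ 303. -203.]
short1 scene 0.68 
[... 1270 characters left out ...]
 813 [399.  66.]
cup1 top 0.62 [185.9, 108.0, 223.5, 145.1] [204.3 126.6] 1073 [784. 182.]
base_hole0 scene 0.92 [251.5, 185.6, 332.7, 249.4] [293.5 212.6] 2697 [560.   4.]
base_hole0 top 0.68 [245.9, 185.8, 297.2, 263.0] [271.3 223. ] 3215 [546.  15.]
cup3 scene 0.68 [342.9, 222.9, 378.8, 270.1] [359.1 242.4] 1320 [749.  29.]
cup3 scene 0.59 [388.3, 194.3, 416.9, 231.4] [401.2 209.3] 1023 [765. 199.]
cup3 scene 0.57 [253.3, 162.2, 276.6, 193.8] [265.5 176.1] 572 [399.  66.]
cup3 top 0.93 [254.4, 114.4, 283.4, 156.5] [271.5 134.3] 1055 [765.  16.]
cup3 top 0.71 [236.0, 270.0, 265.7, 302.5] [249.1 284.5] 813 [399.  66.]
cup3 top 0.62 [185.9, 108.0, 223.5, 145.1] [204.3 126.6] 1073 [784. 182.]
```

View pics/t1.png

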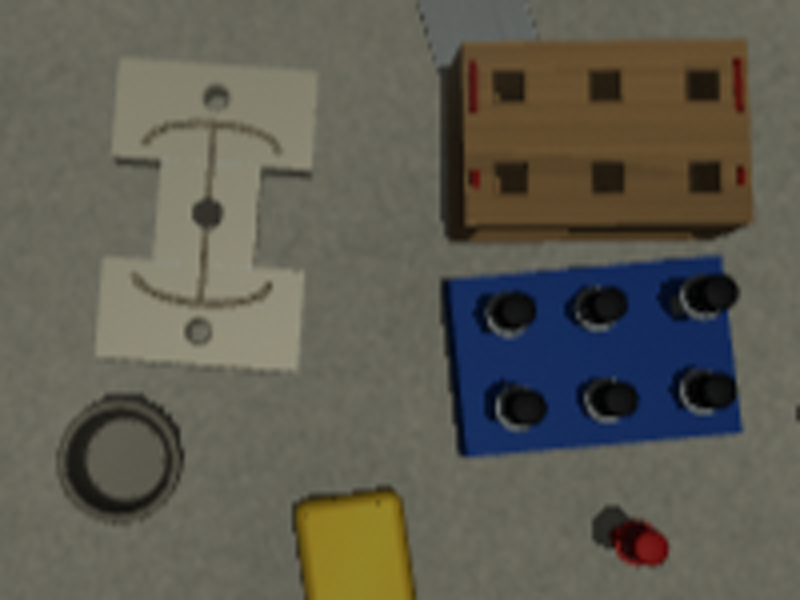

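View pics/t2.png

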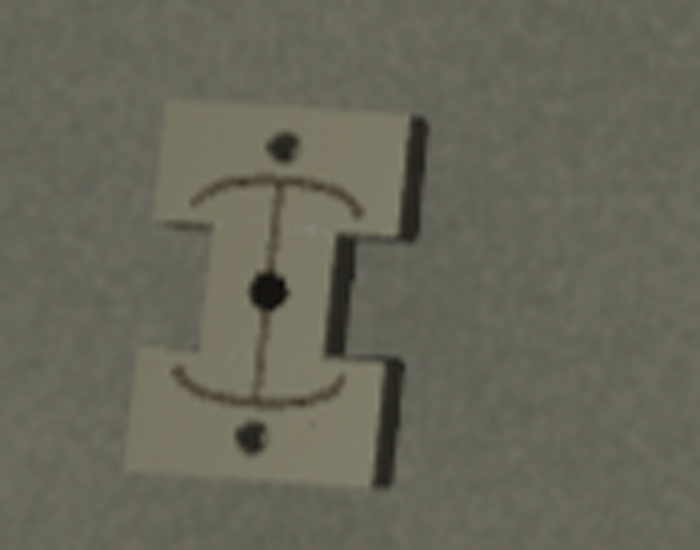

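View pics/s1.png

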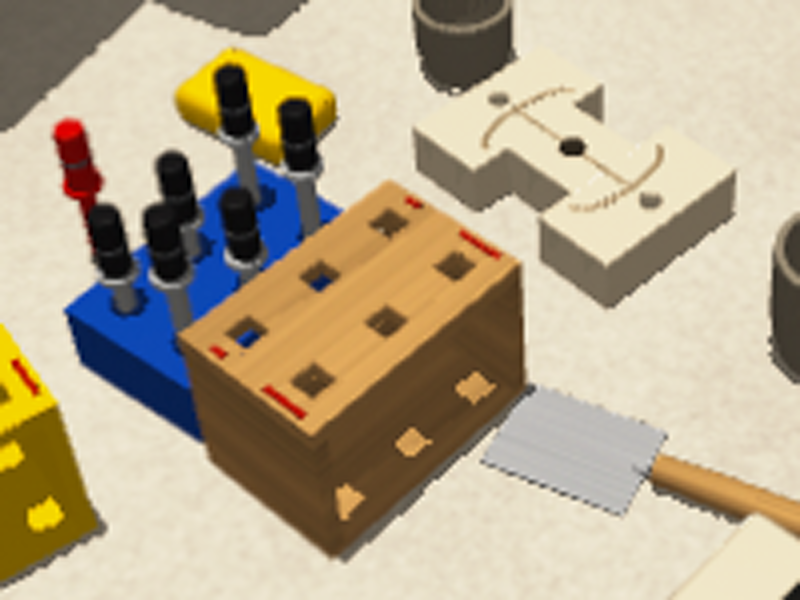

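View pics/s2.png

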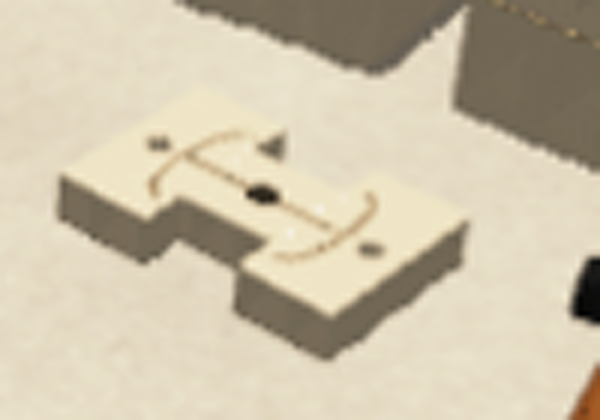

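```bash
cat >> h.py <<'E'
from scipy.optimize import least_squares
def tri(c1,E1,p1,c2,E2,p2):
    f=lambda P: np.r_[proj(c1,E1,P)[0]-p1,proj(c2,E2,P)[0]-p2]
    r=least_squares(f,[500,0,30]); return r.x, np.abs(r.fun).max()
E
python3 - <<'E'
from h import *
s,c,E=shot("scene"); s2,t,E2=shot("top")
D={"base":([(274,194.25),(269.5,252.75),(271.75,223.25)],[(312.75,220),(274.75,194.5),(293,206.75)]),
"slab":([(116.6,209.4),(110,267.4),(113.6,238.2)],[(381.8,151.5),(346.5,133.8),(363.8,142.3)])}
for k,(a,b) in D.items():
    for p,q in zip(a,b): print(k,*tri(t,E2,p,c,E,q))
# drainer sockets: top corners in t1 -> z=50
cr=np.array([(443,280),(722,257),(742,432),(462,455)])/4+[220,170]
P=unproj(t,E2,cr,50); print("drainer",P.round(1)); print(P.mean(0))
cr=np.array([(461,41),(747,40),(751,218),(465,225)])/4+[220,170]
P=unproj(t,E2,cr,110); print("rack",P.round(1),P.mean(0))
h=np.array([(508,86),(605,86),(703,86),(512,177),(608,177),(705,176)])/4+[220,170]
print(unproj(t,E2,h,110).round(1))
crop(c,155,175,245,285,7,"s3.png")
E
```

```text
base [616.32232654  10.04031458  34.71394158] 0.8422562167025376
base [475.6382507   19.31562724  34.20945836] 0.8110132879197067
base [545.90979028  14.56995382  34.83445677] 0.7456486988814959
slab [579.03323706 393.4050536   22.51582468] 0.6410038624206322
slab [438.26460087 402.32780773  22.44863035] 0.5724841714348372
slab [508.81486681 397.15452088  23.17875914] 0.7763536718472892
drainer [[ 504.5 -125.9   50. ]
 [ 518.9 -288.8   50. ]
 [ 417.5 -298.    50. ]
 [ 403.2 -136.3   50. ]]
[ 461.01502753 -212.25290403   50.        ]
rack [[ 635.1 -131.9  110. ]
 [ 636.2 -292.3  110. ]
 [ 535.8 -292.   110. ]
 [ 531.  -133.5  110. ]] [ 584.52187648 -212.40945662  110.        ]
[[ 609.5 -158.1  110. ]
 [ 609.7 -212.3  110. ]
 [ 609.9 -267.1  110. ]
 [ 558.1 -159.8  110. ]
 [ 558.3 -213.2  110. ]
 [ 559.1 -267.1  110. ]]
```

View pics/s3.png

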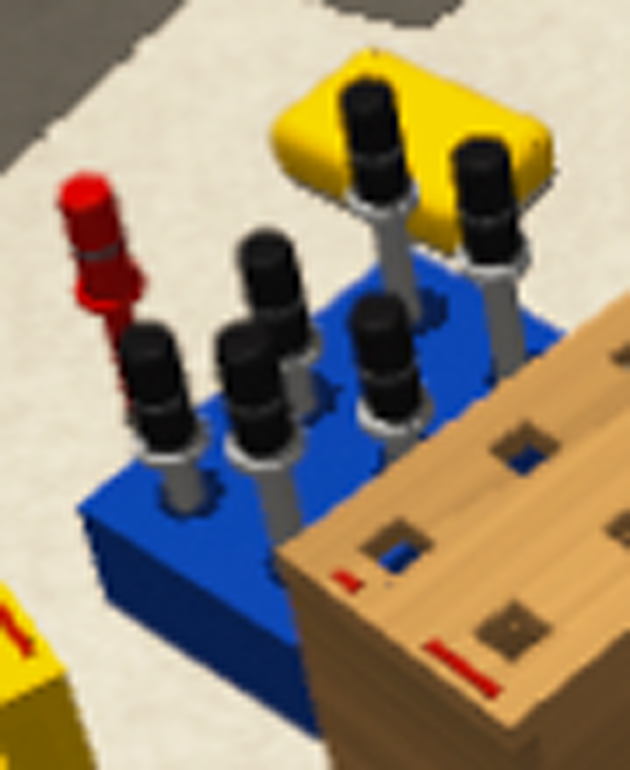

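```bash
cat >> h.py <<'E'
def go(target,psi,n=5,step=45,turn=8.4,grip=85):
    s=sense(); p=s["tool_pos"].copy(); R=s["ee_rot"].copy(); Rt=Rdown(psi)
    rows=[]
    for i in range(n):
        d=np.array(target)-p; L=np.linalg.norm(d)
        r=cv2.Rodrigues(R.T@Rt)[0].ravel(); a=np.degrees(np.linalg.norm(r))
        if L<.3 and a<.2: break
        dd=d*min(1,step/max(L,1e-9)); rr=r*min(1,turn/max(a,1e-9))
        rows.append([grip,[round(v,1) for v in (R.T@dd).tolist()],[round(v,1) for v in np.degrees(rr).tolist()]])
        p=p+dd; R=R@cv2.Rodrigues(rr)[0]
    print(json.dumps(rows)); print("left",np.round(np.array(target)-p,1),"t",round(s["time"],2),"pos",s["tool_pos"].round(1),"psi",round(np.degrees(np.arctan2(s["ee_rot"][1,2],s["ee_rot"][0,2])),1),"F",s["wrist_force"].round(1),"gap",round(s["finger_gap"],1))
E
cat > g <<'E'
#!/bin/bash
python3 -c "from h import *; go([$1,$2,$3],$4,${5:-5},step=${6:-45},grip=${7:-85})"
E
chmod +x g; ./g 546 15 200 86.2
```

```text
[[85, [-36.4, 2.8, -26.4], [0.0, -8.4, 0.0]], [85, [-39.8, 2.8, -20.8], [0.0, -8.4, 0.0]], [85, [-42.4, 2.8, -14.7], [0.0, -8.4, 0.0]], [85, [-44.1, 2.8, -8.4], [0.0, -8.4, 0.0]], [85, [-44.9, 2.8, -1.8], [0.0, -8.4, 0.0]]]
left [230.5 344.3 -25.5] t 1.25 pos [ 190.6 -516.   239.3] psi -69.7 F [-0.6  0.1  0.3] gap 85.3
```

>>> apply_moves(
  steps=[
    [85,[-36.4,0,-26.4],[0,-8.4,0]],
    [85,[-39.8,0,-20.8],[0,-8.4,0]],
    [85,[-42.4,0,-14.7],[0,-8.4,0]],
    [85,[-44.1,0,-8.4],[0,-8.4,0]],
    [85,[-44.9,0,-1.8],[0,-8.4,0]],
  ],
)

```text
time: 1.75
tool_pos: [314.6, -327.1, 237.7]
ee_rot: [[-0.453, -0.0, 0.891], [-0.891, -0.0, -0.453], [0.001, -1.0, -0.0]]
wrist_force: [0.4, 0.5, -0.0]
finger_gap: 85.5
```

```bash
./g 546 15 200 86.2
```

```text
[[85, [-44.5, 4.1, 5.6], [0.0, -8.4, 0.0]], [85, [-43.2, 4.1, 12.0], [0.0, -8.4, 0.0]], [85, [-41.0, 4.1, 18.2], [0.0, -8.4, 0.0]], [85, [-37.9, 4.1, 24.0], [0.0, -8.4, 0.0]], [85, [-34.0, 4.1, 29.2], [0.0, -8.4, 0.0]]]
left [105.8 156.5 -17.2] t 1.75 pos [ 314.6 -327.1  237.7] psi -26.9 F [ 0.4  0.5 -0. ] gap 85.5
```

Motion tracks exactly.

>>> apply_moves(
  steps=[
    [85,[-44.5,0,5.6],[0,-8.4,0]],
    [85,[-43.2,0,12.0],[0,-8.4,0]],
    [85,[-41.0,4,18.2],[0,-8.4,0]],
    [85,[-37.9,4,24.0],[0,-8.4,0]],
    [85,[-34.0,4,29.2],[0,-8.4,0]],
  ],
)

```text
time: 2.25
tool_pos: [442.8, -132.4, 227.5]
ee_rot: [[0.277, 0.005, 0.961], [-0.961, -0.004, 0.277], [0.006, -1.0, 0.004]]
wrist_force: [0.6, -0.5, 0.2]
finger_gap: 85.0
```

```bash
./g 546 15 200 86.2
```

```text
[[85, [-28.0, 6.8, 34.6], [-0.0, -8.4, 0.1]], [85, [-22.6, 6.8, 38.3], [-0.0, -8.4, 0.1]], [85, [-16.8, 6.8, 41.2], [-0.0, -8.4, 0.1]], [85, [-10.6, 6.8, 43.2], [-0.0, -8.4, 0.1]], [85, [-0.2, 0.3, 2.0], [-0.0, -8.4, 0.1]]]
left [0. 0. 0.] t 2.25 pos [ 442.8 -132.4  227.5] psi 16.1 F [ 0.6 -0.5  0.2] gap 85.0
```

>>> apply_moves(
  steps=[
    [85,[-28.0,6.8,34.6],[0,-8.4,0]],
    [85,[-22.6,6.8,38.3],[0,-8.4,0]],
    [85,[-16.8,6.8,41.2],[0,-8.4,0]],
    [85,[-10.6,6.8,43.2],[0,-8.4,0]],
    [85,[0,0.5,2.0],[0,-8.4,0]],
  ],
)

```text
time: 2.75
tool_pos: [550.4, 27.1, 198.9]
ee_rot: [[0.86, 0.009, 0.509], [-0.509, -0.004, 0.86], [0.01, -1.0, 0.001]]
wrist_force: [-0.5, -1.3, 0.5]
finger_gap: 84.7
```

```bash
./g 546 15 200 86.2
```

```text
[[85, [2.4, -1.0, -12.7], [0.0, -8.4, 0.2]], [85, [0.0, 0.0, 0.0], [0.0, -8.4, 0.2]], [85, [0.0, 0.0, 0.0], [0.0, -8.4, 0.2]], [85, [0.0, 0.0, 0.0], [0.0, -1.6, 0.0]]]
left [0. 0. 0.] t 2.75 pos [550.4  27.1 198.9] psi 59.4 F [-0.5 -1.3  0.5] gap 84.7
```

>>> apply_moves(
  steps=[
    [85,[2.4,-1.0,-12.7],[0,-8.4,0.2]],
    [85,[0,0,0],[0,-8.4,0.2]],
    [85,[0,0,0],[0,-8.4,0]],
    [85,[0,0,0],[0,-1.6,0]],
    [85,[0,0,0],[0,0,0]],
  ],
)

```text
time: 3.25
tool_pos: [546.7, 18.0, 198.3]
ee_rot: [[0.998, -0.0, 0.059], [-0.059, -0.001, 0.998], [-0.0, -1.0, -0.001]]
wrist_force: [0.1, 0.4, 1.1]
finger_gap: 85.0
```

```bash
./g 546 15 200 86.2
python3 - <<'E'
from h import *
s,c,E=shot("wrist","w1.png"); print(s["tool_pos"],s["ee_rot"].round(4))
P=[[616.3,10,40],[475.6,19.3,40],[546,14.6,40]]; print(proj(c,E,P).round(1))
E
```

```text
[[85, [-0.5, -1.7, -3.0], [0.1, 0.4, -0.0]]]
left [0. 0. 0.] t 3.25 pos [546.7  18.  198.3] psi 86.6 F [0.1 0.4 1.1] gap 85.0
[546.65183765  17.95417238 198.32890156] [[ 9.983e-01 -2.000e-04  5.870e-02]
 [-5.870e-02 -1.300e-03  9.983e-01]
 [-1.000e-04 -1.000e+00 -1.300e-03]]
[[275.5 266.7]
 [276.1 109.3]
 [275.8 194.2]]
```

View pics/w1.png

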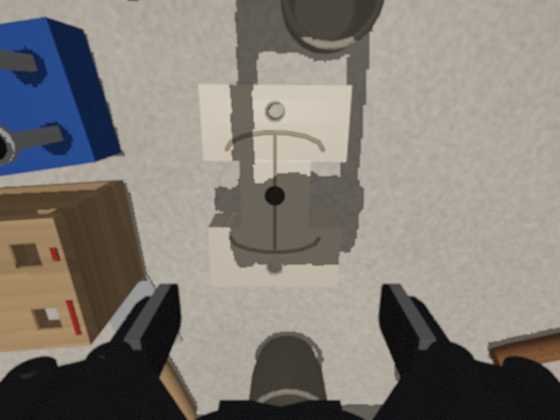

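Run:
```python
import cv2,numpy as np
im=cv2.imread("pics/w1.png")
a=[im[y-20:y+20,x-20:x+20] for x,y in ((275,110),(275,195),(275,267))]
cv2.imwrite("pics/w1c.png",cv2.resize(np.hstack(a),None,fx=6,fy=6,interpolation=cv2.INTER_CUBIC))
```

```text
(no output)
```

View pics/w1c.png

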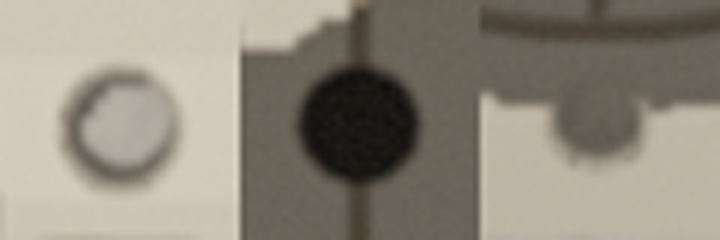

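```bash
./g 507 397 188 86.2
```

```text
[[85, [-7.3, 1.2, 44.4], [0.1, 0.4, -0.0]], [85, [-7.6, 1.2, 44.3], [0.0, 0.0, 0.0]], [85, [-7.6, 1.2, 44.3], [0.0, 0.0, 0.0]], [85, [-7.6, 1.2, 44.3], [0.0, 0.0, 0.0]], [85, [-7.6, 1.2, 44.3], [0.0, 0.0, 0.0]]]
left [-16.2 155.3  -4.2] t 3.3 pos [546.6  18.  198.3] psi 86.6 F [-0.4  0.7  0.9] gap 84.8
```

>>> apply_moves(
  steps=[
    [85,[-7.3,1,44.4],[0,0.4,0]],
    [85,[-7.6,1,44.3],[0,0,0]],
    [85,[-7.6,1.2,44.3],[0,0,0]],
    [85,[-7.6,1.2,44.3],[0,0,0]],
    [85,[-7.6,1.2,44.3],[0,0,0]],
  ],
)

```text
time: 3.8
tool_pos: [526.3, 241.9, 192.6]
ee_rot: [[0.996, 0.003, 0.085], [-0.085, -0.004, 0.996], [0.004, -1.0, -0.003]]
wrist_force: [0.6, 0.1, 0.5]
finger_gap: 85.0
```

```bash
./g 507 397 188 86.2
```

```text
[[85, [-9.4, 1.1, 44.0], [0.2, -1.1, 0.2]], [85, [-8.5, 1.3, 44.2], [0.0, 0.0, 0.0]], [85, [-8.5, 1.3, 44.2], [0.0, 0.0, 0.0]], [85, [-4.0, 0.6, 20.9], [0.0, 0.0, 0.0]]]
left [0. 0. 0.] t 3.8 pos [526.3 241.9 192.6] psi 85.1 F [0.6 0.1 0.5] gap 85.0
```

>>> apply_moves(
  steps=[
    [85,[-9.4,1,44.0],[0.2,-1.1,0.2]],
    [85,[-8.5,1.3,44.2],[0,0,0]],
    [85,[-8.5,1.3,44.2],[0,0,0]],
    [85,[-4,0.6,20],[0,0,0]],
    [85,[0,0,0],[0,0,0]],
  ],
)

```text
time: 4.3
tool_pos: [503.4, 408.2, 187.4]
ee_rot: [[0.998, 0.0, 0.062], [-0.062, 0.002, 0.998], [-0.0, -1.0, 0.002]]
wrist_force: [-0.1, 0.3, -0.3]
finger_gap: 84.9
```

Run:
```python
from h import *
s,c,E=shot("wrist","w2.png"); print(s["tool_pos"],s["ee_rot"].round(4))
P=[[579,393.4,30],[438.3,402.3,30],[508.8,397.4,30]]; q=proj(c,E,P); print(q.round(1))
im=c["image"]; q=q.round().astype(int); print(q)
cv2.imwrite("pics/w2c.png",cv2.resize(np.hstack([im[y-20:y+20,x-20:x+20] for x,y in q]),None,fx=6,fy=6,interpolation=cv2.INTER_CUBIC))
```

```text
[503.41203135 408.187607   187.35024727] [[ 9.981e-01  0.000e+00  6.240e-02]
 [-6.240e-02  2.100e-03  9.981e-01]
 [-1.000e-04 -1.000e+00  2.100e-03]]
[[268.4 273.3]
 [266.6 117.7]
 [267.1 201.7]]
[[268 273]
 [267 118]
 [267 202]]
```

View pics/w2.png

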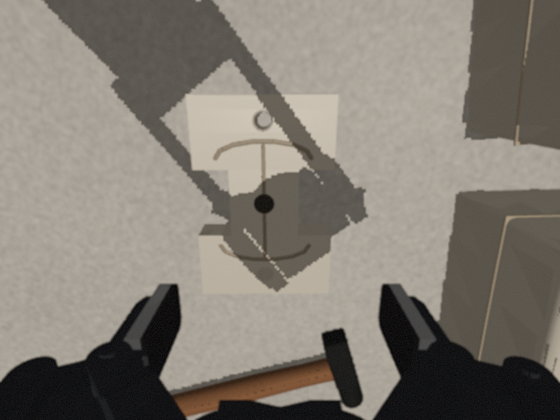

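View pics/w2c.png

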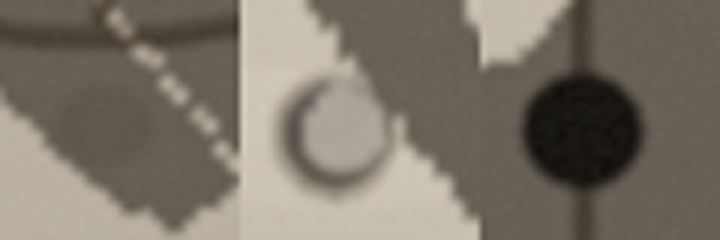

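Run:
```python
from h import *
s,c,E=shot("wrist")
a=unproj(c,E,[(265.1,273.1),(262.1,119.8),(263.8,203.3)],30); print(a,np.degrees(np.arctan2(*(a[0]-a[1])[1::-1])), np.linalg.norm(a[0]-a[1]))
s0=dict(tool_pos=np.array([546.65183765,17.95417238,198.32890156]),ee_rot=np.array([[ 9.983e-01,-2.000e-04,5.870e-02],[-5.870e-02,-1.300e-03,9.983e-01],[-1.000e-04,-1.000e+00,-1.300e-03]]))
E0=ext(c,s0)
b=unproj(c,E0,[(274.1,266.8),(274.8,110.7),(274.4,195.4)],40); print(b,np.degrees(np.arctan2(*(b[0]-b[1])[1::-1])),np.linalg.norm(b[0]-b[1]))
```

```text
[[578.74895624 388.90042957  30.        ]
 [439.91382271 397.19593475  30.        ]
 [510.31813768 393.02657952  30.        ]] -3.4194011580762353 139.08274411055305
[[616.25727661   8.64485902  40.        ]
 [476.5655411   18.16348814  40.        ]
 [547.01800599  13.33827001  40.        ]] -3.898122802517163 140.01566080613924
```

```bash
./g 509.6 393 12 86.5
```

```text
[[85, [1.6, 44.9, -3.1], [-0.0, -0.2, 0.0]], [85, [1.6, 44.9, -3.1], [0.0, 0.0, 0.0]], [85, [1.6, 44.9, -3.1], [0.0, 0.0, 0.0]], [85, [1.4, 41.0, -2.8], [0.0, 0.0, 0.0]]]
left [0. 0. 0.] t 4.4 pos [504.2 405.5 187.6] psi 86.3 F [ 1.1 -0.2  0.1] gap 85.3
```

Run:
```python
from h import *
s,c,E=shot("wrist","w3.png"); print(s["tool_pos"])
s0=dict(tool_pos=np.array([503.41203135,408.187607,187.35024727]),ee_rot=np.array([[ 9.981e-01,0.000e+00,6.240e-02],[-6.240e-02,2.100e-03,9.981e-01],[-1.000e-04,-1.000e+00,2.100e-03]]))
E0=ext(c,s0)
a=unproj(c,E0,[(265.1,273.1),(262.1,119.8),(263.8,203.3)],30); print(a,np.degrees(np.arctan2(*(a[0]-a[1])[1::-1])), np.linalg.norm(a[0]-a[1]))
q=proj(c,E,a); print(q); q=q.round().astype(int); im=c["image"]
cv2.imwrite("pics/w3c.png",cv2.resize(np.hstack([im[y-20:y+20,x-20:x+20] for x,y in q]),None,fx=6,fy=6,interpolation=cv2.INTER_CUBIC))
```

```text
[504.22682829 405.47399376 187.55483337]
[[578.49766367 390.30466708  30.        ]
 [439.65317918 398.47693755  30.        ]
 [510.06065161 394.37016485  30.        ]] -3.368495407504725 139.0847830540042
[[268.32772374 271.94519835]
 [265.40318752 118.42271524]
 [267.05748772 202.05713933]]
```

View pics/w3c.png

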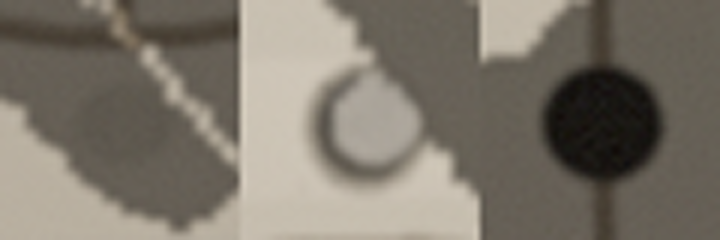

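>>> apply_moves(
  steps=[
    [85,[1.6,44.9,-2.8],[0,0,0]],
    [85,[1.6,44.9,-2.8],[0,0,0]],
    [85,[1.6,44.9,-2.8],[0,0,0]],
    [85,[1.0,35,-2.8],[0,0,0]],
  ],
)

```text
time: 4.85
tool_pos: [519.7, 390.3, 25.9]
ee_rot: [[0.997, 0.022, 0.075], [-0.076, 0.011, 0.997], [0.021, -1.0, 0.013]]
wrist_force: [0.4, 0.2, 0.3]
finger_gap: 85.5
```

```bash
./g 509.5 394.4 11 86.5
```

```text
[[85, [-10.8, 14.7, 3.1], [-0.7, -0.8, 1.2]]]
left [0. 0. 0.] t 4.85 pos [519.7 390.3  25.9] psi 85.7 F [0.4 0.2 0.3] gap 85.5
```

>>> apply_moves(
  steps=[
    [85,[-8,8,3],[-0.5,-0.8,1]],
    [85,[0,0,0],[0,0,0]],
    [85,[0,0,0],[0,0,0]],
  ],
)

```text
time: 5.15
tool_pos: [510.4, 387.9, 13.4]
ee_rot: [[0.998, -0.006, 0.067], [-0.067, -0.003, 0.998], [-0.006, -1.0, -0.004]]
wrist_force: [0.0, -0.2, 0.5]
finger_gap: 85.2
```

```bash
./g 509.5 394.4 11 86.5
```

```text
[[85, [-1.3, 2.4, 6.4], [0.2, -0.3, -0.4]]]
left [0. 0. 0.] t 5.15 pos [510.4 387.9  13.4] psi 86.2 F [ 0.  -0.2  0.5] gap 85.2
```

>>> apply_moves(
  steps=[
    [85,[-1.3,2,6.4],[0.2,-0.3,-0.4]],
    [85,[0,0,0],[0,0,0]],
    [85,[0,0,0],[0,0,0]],
  ],
)

```text
time: 5.45
tool_pos: [513.0, 397.1, 18.3]
ee_rot: [[0.998, 0.011, 0.062], [-0.062, 0.007, 0.998], [0.011, -1.0, 0.007]]
wrist_force: [0.4, 0.4, 0.1]
finger_gap: 84.9
```

```bash
./g 509.5 394.4 11 86.5
```

```text
[[85, [-3.4, 7.2, -3.0], [-0.4, -0.0, 0.6]]]
left [0. 0. 0.] t 5.45 pos [513.  397.1  18.3] psi 86.5 F [0.4 0.4 0.1] gap 84.9
```

>>> apply_moves(
  steps=[
    [85,[0,0,0],[0,0,0]],
    [85,[0,0,0],[0,0,0]],
    [85,[0,0,0],[0,0,0]],
    [85,[0,0,0],[0,0,0]],
  ],
)

```text
time: 5.85
tool_pos: [514.1, 398.5, 21.2]
ee_rot: [[0.998, 0.015, 0.061], [-0.061, 0.009, 0.998], [0.015, -1.0, 0.01]]
wrist_force: [0.0, -0.5, 0.3]
finger_gap: 85.1
```

```bash
./g 509.5 394.4 11 86.5
```

```text
[[85, [-4.5, 10.1, -4.5], [-0.6, 0.0, 0.9]]]
left [0. 0. 0.] t 5.85 pos [514.1 398.5  21.2] psi 86.5 F [ 0.  -0.5  0.3] gap 85.1
```

>>> apply_moves(
  steps=[
    [85,[-2.2,5,-2.2],[-0.3,0,0.5]],
    [85,[-2.2,5,-2.2],[-0.3,0,0.4]],
  ],
)

```text
time: 6.05
tool_pos: [509.7, 394.6, 11.3]
ee_rot: [[0.998, -0.001, 0.061], [-0.061, -0.0, 0.998], [-0.001, -1.0, -0.0]]
wrist_force: [-0.7, -0.8, -0.4]
finger_gap: 84.8
```

```bash
./g 509.5 394.4 11 86.5
```

```text
[[85, [-0.2, 0.3, -0.2], [0.0, 0.0, -0.0]]]
left [0. 0. 0.] t 6.05 pos [509.7 394.6  11.3] psi 86.5 F [-0.7 -0.8 -0.4] gap 84.8
```

>>> apply_moves(
  steps=[
    [50,[0,0,0],[0,0,0]],
    [50,[0,0,0],[0,0,0]],
    [50,[0,0,0],[0,0,0]],
    [50,[0,0,0],[0,0,0]],
    [50,[0,0,0],[0,0,0]],
  ],
  grip_force=70,
)

```text
time: 6.55
tool_pos: [509.0, 394.1, 9.8]
ee_rot: [[0.998, -0.003, 0.061], [-0.061, -0.001, 0.998], [-0.003, -1.0, -0.001]]
wrist_force: [-0.0, -0.3, 0.8]
finger_gap: 59.0
```

```bash
./g 509.5 394.4 100 86.5 5 45 50
```

```text
[[50, [0.1, -45.0, 0.1], [0.1, 0.0, -0.2]], [50, [0.2, -45.0, 0.2], [0.0, 0.0, 0.0]]]
left [0.  0.  0.2] t 6.55 pos [509.  394.1   9.8] psi 86.5 F [-0.  -0.3  0.8] gap 59.0
```

>>> apply_moves(
  steps=[
    [50,[0,-15,0],[0,0,0]],
    [50,[0,-30,0],[0,0,0]],
    [50,[0,-35,0],[0,0,0]],
    [50,[0,-20,0],[0,0,0]],
  ],
)

```text
time: 6.95
tool_pos: [503.3, 390.2, 102.9]
ee_rot: [[0.998, -0.024, 0.061], [-0.061, -0.015, 0.998], [-0.023, -1.0, -0.016]]
wrist_force: [0.7, 0.5, -5.3]
finger_gap: 58.5
```

```bash
./g 546.5 13.4 110 86.1 5 42 50
```

```text
[[50, [7.3, -0.3, -41.4], [0.9, 0.4, -1.3]], [50, [7.6, -0.8, -41.3], [0.0, 0.0, 0.0]], [50, [7.6, -0.8, -41.3], [0.0, 0.0, 0.0]], [50, [7.6, -0.8, -41.3], [0.0, 0.0, 0.0]], [50, [7.6, -0.8, -41.3], [0.0, 0.0, 0.0]]]
left [  19.3 -168.2    3.2] t 6.95 pos [503.3 390.2 102.9] psi 86.5 F [ 0.7  0.5 -5.3] gap 58.5
```

Slab held (5.3 N of load).

>>> apply_moves(
  steps=[
    [50,[4,-1,-20],[0.9,0.4,-1.3]],
    [50,[7.3,-1,-41.4],[0,0,0]],
    [50,[7.6,-0.8,-41.3],[0,0,0]],
    [50,[7.6,-0.8,-41.3],[0,0,0]],
    [50,[7.6,-0.8,-41.3],[0,0,0]],
  ],
)

```text
time: 7.45
tool_pos: [523.6, 203.7, 110.5]
ee_rot: [[0.998, 0.002, 0.057], [-0.057, 0.004, 0.998], [0.002, -1.0, 0.004]]
wrist_force: [0.5, -0.0, -4.4]
finger_gap: 58.6
```

```bash
./g 546.5 13.4 110 86.1 5 42 50
```

```text
[[50, [7.4, -0.1, -41.3], [-0.3, 0.6, 0.1]], [50, [7.8, 0.1, -41.3], [0.0, 0.0, 0.0]], [50, [7.8, 0.1, -41.3], [0.0, 0.0, 0.0]], [50, [7.8, 0.1, -41.3], [0.0, 0.0, 0.0]], [50, [4.4, 0.1, -23.2], [0.0, 0.0, 0.0]]]
left [0. 0. 0.] t 7.45 pos [523.6 203.7 110.5] psi 86.7 F [ 0.5 -0.  -4.4] gap 58.6
```

>>> apply_moves(
  steps=[
    [50,[7.4,0,-41.3],[-0.3,0.6,0]],
    [50,[7.8,0,-41.3],[0,0,0]],
    [50,[7.8,0,-41.3],[0,0,0]],
    [50,[6,0,-35],[0,0,0]],
    [50,[3,0,-18],[0,0,0]],
  ],
)

```text
time: 7.95
tool_pos: [539.3, 14.3, 108.7]
ee_rot: [[0.997, -0.008, 0.071], [-0.071, -0.004, 0.997], [-0.007, -1.0, -0.004]]
wrist_force: [1.4, -0.1, -5.4]
finger_gap: 58.6
```

```bash
./g 546.5 13.4 100 86.1 5 42 50
```

```text
[[50, [7.3, 8.7, -0.4], [0.2, -0.2, -0.4]]]
left [0. 0. 0.] t 7.95 pos [539.3  14.3 108.7] psi 85.9 F [ 1.4 -0.1 -5.4] gap 58.6
```

>>> apply_moves(
  steps=[
    [50,[3.7,10,-0.4],[0.1,-0.2,-0.2]],
    [50,[3,10,0],[0.1,0,-0.2]],
    [50,[0,10,0],[0,0,0]],
    [50,[0,5,0],[0,0,0]],
  ],
)

```text
time: 8.35
tool_pos: [544.3, 12.1, 70.4]
ee_rot: [[0.997, -0.004, 0.071], [-0.071, 0.0, 0.997], [-0.004, -1.0, 0.0]]
wrist_force: [-0.6, -0.8, -6.0]
finger_gap: 58.8
```

```bash
./g 546 13.4 60 86.1 5 12 50;python3 - <<'E'
from h import *
s,c,E=shot("wrist","w4.png"); print(s["tool_pos"])
E
```

```text
[[50, [1.7, 10.4, 1.5], [-0.0, -0.2, -0.2]]]
left [0. 0. 0.] t 8.35 pos [544.3  12.1  70.4] psi 85.9 F [-0.6 -0.8 -6. ] gap 58.8
[544.26785026  12.06633005  70.39685925]
```

View pics/w4.png

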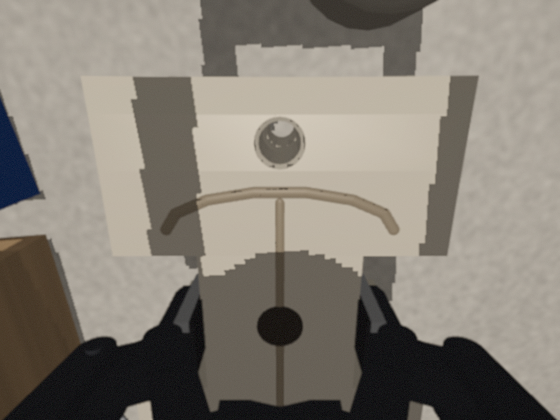

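>>> apply_moves(
  steps=[
    [50,[1,6,1],[0,-0.2,-0.2]],
    [50,[0.8,6,0.6],[0,0,0]],
    [50,[0,4,0],[0,0,0]],
  ],
)

```text
time: 8.7
tool_pos: [545.8, 16.1, 52.4]
ee_rot: [[0.998, -0.001, 0.063], [-0.063, 0.001, 0.998], [-0.001, -1.0, 0.001]]
wrist_force: [-0.3, -0.1, -5.6]
finger_gap: 58.9
```

```bash
./g 546 13.4 50 86.1 5 12 50;python3 - <<'E'
from h import *
s,c,E=shot("wrist"); print(s["tool_pos"]); crop(c,230,90,330,190,6,"w5.png")
E
```

```text
[[50, [0.3, 2.4, -2.7], [-0.0, 0.3, -0.1]]]
left [0. 0. 0.] t 8.7 pos [545.8  16.1  52.4] psi 86.4 F [-0.3 -0.1 -5.6] gap 58.9
[545.84206702  16.14102613  52.397758  ]
```

View pics/w5.png

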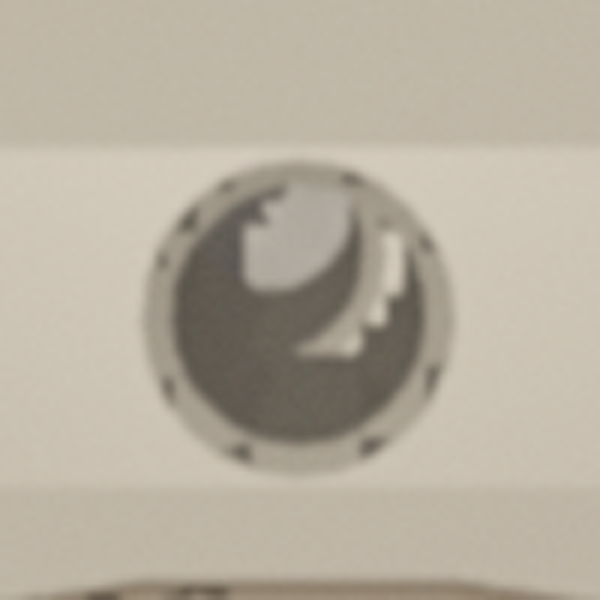

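>>> apply_moves(
  steps=[
    [50,[0.3,0.7,-2.7],[0,0.3,0]],
    [50,[0,0,0],[0,0,0]],
  ],
)

```text
time: 8.95
tool_pos: [545.4, 13.5, 50.8]
ee_rot: [[0.998, -0.003, 0.068], [-0.068, 0.001, 0.998], [-0.003, -1.0, 0.001]]
wrist_force: [-0.1, 0.1, -5.9]
finger_gap: 58.7
```

```bash
./g 546 13.4 50 86.1 5 12 50;python3 - <<'E'
from h import *
s,c,E=shot("wrist"); print(s["tool_pos"]); crop(c,230,90,330,190,6,"w6.png")
E
```

```text
[[50, [0.6, 0.8, -0.0], [-0.0, -0.0, -0.2]]]
left [0. 0. 0.] t 8.95 pos [545.4  13.5  50.8] psi 86.1 F [-0.1  0.1 -5.9] gap 58.7
[545.40335153  13.46544801  50.76716142]
```

View pics/w6.png

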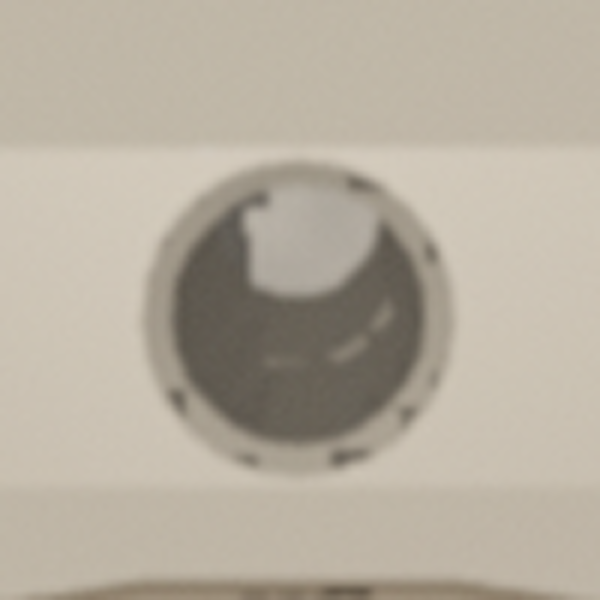

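>>> apply_moves(
  steps=[
    [50,[0,1.2,0],[0,0,0]],
    [50,[0,0,0],[0,0,0]],
  ],
)

```text
time: 9.2
tool_pos: [546.0, 13.3, 50.5]
ee_rot: [[0.998, -0.001, 0.069], [-0.069, 0.001, 0.998], [-0.001, -1.0, 0.001]]
wrist_force: [-0.1, -0.1, -4.6]
finger_gap: 58.4
```

```bash
./g 546 13.4 49 86.1 5 12 50;python3 - <<'E'
from h import *
s,c,E=shot("wrist"); print(s["tool_pos"]); crop(c,230,90,330,190,6,"w7.png")
E
```

```text
[[50, [-0.1, 1.5, 0.1], [-0.0, -0.0, -0.1]]]
left [0. 0. 0.] t 9.2 pos [546.   13.3  50.5] psi 86.1 F [-0.1 -0.1 -4.6] gap 58.4
[546.04756667  13.3142748   50.45271082]
```

View pics/w7.png

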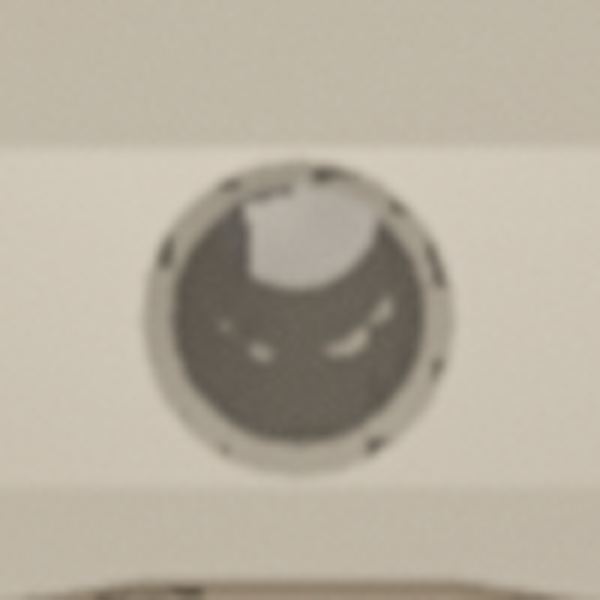

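>>> apply_moves(
  steps=[
    [50,[-0.5,1.5,0],[0,0,0]],
    [50,[0,0.5,0],[0,0,0]],
    [50,[0,0,0],[0,0,0]],
  ],
)

```text
time: 9.55
tool_pos: [546.3, 13.3, 50.1]
ee_rot: [[0.998, 0.001, 0.069], [-0.069, 0.001, 0.998], [0.001, -1.0, 0.001]]
wrist_force: [-0.5, 0.1, -4.0]
finger_gap: 58.6
```

```bash
./g 546 13.4 49 86.1 5 12 50
```

```text
[[50, [-0.3, 1.1, 0.1], [-0.0, -0.1, 0.0]]]
left [0. 0. 0.] t 9.55 pos [546.3  13.3  50.1] psi 86.0 F [-0.5  0.1 -4. ] gap 58.6
```

>>> apply_moves(
  steps=[
    [50,[-0.5,2,0],[0,0,0]],
    [50,[0,1.5,0],[0,0,0]],
  ],
)

```text
time: 9.75
tool_pos: [546.4, 13.2, 49.8]
ee_rot: [[0.998, 0.002, 0.069], [-0.069, -0.0, 0.998], [0.002, -1.0, -0.0]]
wrist_force: [-4.9, 1.0, 5.2]
finger_gap: 58.7
```

```bash
./g 546 13.4 49 86.1 5 12 50
```

```text
[[50, [-0.4, 0.8, 0.1], [0.0, -0.0, 0.1]]]
left [0. 0. 0.] t 9.75 pos [546.4  13.2  49.8] psi 86.1 F [-4.9  1.   5.2] gap 58.7
```

Seated (force +5 N). Release and rise.

>>> apply_moves(
  steps=[
    [85,[0,0,0],[0,0,0]],
    [85,[0,0,0],[0,0,0]],
    [85,[0,0,0],[0,0,0]],
    [85,[0,-20,0],[0,0,0]],
    [85,[0,-40,0],[0,0,0]],
  ],
)

```text
time: 10.25
tool_pos: [544.6, 13.4, 106.0]
ee_rot: [[0.998, -0.003, 0.069], [-0.069, 0.001, 0.998], [-0.003, -1.0, 0.001]]
wrist_force: [0.6, -0.3, -0.7]
finger_gap: 84.8
```

```bash
./g 546 13.4 200 86.1 5 45
```

```text
[[85, [0.5, -45.0, 0.1], [-0.0, -0.1, -0.2]], [85, [0.7, -45.0, 0.1], [0.0, 0.0, 0.0]], [85, [0.1, -4.0, 0.0], [0.0, 0.0, 0.0]]]
left [0. 0. 0.] t 10.25 pos [544.6  13.4 106. ] psi 86.0 F [ 0.6 -0.3 -0.7] gap 84.8
```

>>> apply_moves(
  steps=[
    [85,[0.5,-45,0],[0,0,0]],
    [85,[0.7,-45,0],[0,0,0]],
    [85,[0,-10,0],[0,0,0]],
    [85,[0,0,0],[0,0,0]],
    [85,[0,0,0],[0,0,0]],
  ],
)

```text
time: 10.75
tool_pos: [549.4, 12.8, 215.4]
ee_rot: [[0.998, 0.011, 0.069], [-0.069, 0.0, 0.998], [0.011, -1.0, 0.001]]
wrist_force: [0.5, -0.1, -0.6]
finger_gap: 85.2
```

Run:
```python
from h import *
for i in range(2):
    s=sense(); c=read_camera("wrist"); print(s["tool_pos"],s["ee_rot"][:,1].round(4)); 
E=ext(c,s); cv2.imwrite("pics/w8.png",c["image"])
q=proj(c,E,[[616.26,8.64,70],[476.57,18.16,70],[547,13.34,70]]); print(q); q=q.round().astype(int); im=c["image"]
cv2.imwrite("pics/w8c.png",cv2.resize(np.hstack([im[y-20:y+20,x-20:x+20] for x,y in q]),None,fx=6,fy=6,interpolation=cv2.INTER_CUBIC))
np.savez("w8.npz",E=E)
```

```text
[549.4381053   12.78205495 215.35391859] [ 1.070e-02  2.000e-04 -9.999e-01]
[549.13397744  12.79789683 214.70999385] [ 9.4e-03  3.0e-04 -1.0e+00]
[[279.83865175 269.45116378]
 [279.65774681 105.9052665 ]
 [279.73171986 195.1073177 ]]
```

View pics/w8.png

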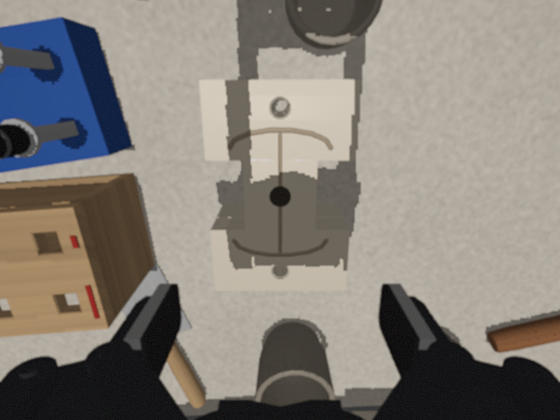

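View pics/w8c.png

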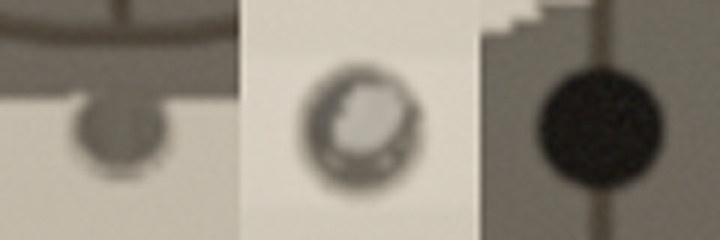

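```bash
./g 455 -205 262 50
```

```text
[[85, [-14.5, -9.1, -41.6], [-0.0, 8.4, 0.1]], [85, [-8.3, -9.0, -43.3], [-0.0, 8.4, 0.1]], [85, [-1.9, -9.0, -44.1], [-0.0, 8.4, 0.1]], [85, [4.5, -9.0, -43.9], [-0.0, 8.4, 0.1]], [85, [10.9, -8.9, -42.7], [-0.0, 2.4, 0.0]]]
left [ -6.6 -15.3   3.4] t 10.85 pos [548.7  12.9 213.9] psi 86.0 F [-1.  -0.7 -0.3] gap 85.3
```

>>> apply_moves(
  steps=[
    [85,[-14.5,-9,-41.6],[0,8.4,0]],
    [85,[-8.3,-9,-43.3],[0,8.4,0]],
    [85,[-1.9,-9,-44.1],[0,8.4,0]],
    [85,[4.5,-9,-43.9],[0,8.4,0]],
    [85,[10.9,-8.9,-42.7],[0,2.4,0]],
  ],
)

```text
time: 11.35
tool_pos: [455.2, -188.8, 245.1]
ee_rot: [[0.759, -0.014, 0.651], [-0.651, 0.01, 0.759], [-0.017, -1.0, -0.002]]
wrist_force: [0.9, -0.8, -0.4]
finger_gap: 85.1
```

```bash
./g 455 -205 262 50
```

```text
[[85, [10.1, -17.1, -12.5], [0.1, -0.6, -1.0]]]
left [0. 0. 0.] t 11.35 pos [ 455.2 -188.8  245.1] psi 49.4 F [ 0.9 -0.8 -0.4] gap 85.1
```

>>> apply_moves(
  steps=[
    [85,[8,-14,-8],[0,-0.6,-0.8]],
    [85,[0,0,0],[0,0,0]],
    [85,[0,0,0],[0,0,0]],
    [85,[0,0,0],[0,0,0]],
  ],
)

```text
time: 11.75
tool_pos: [453.4, -202.8, 253.8]
ee_rot: [[0.761, -0.012, 0.648], [-0.648, 0.005, 0.761], [-0.013, -1.0, -0.004]]
wrist_force: [-0.3, 1.0, 1.7]
finger_gap: 84.9
```

Run:
```python
from h import *
s,c,E=shot("wrist","w9.png"); print(s["tool_pos"],s["ee_rot"][:,1].round(4),sense()["tool_pos"])
np.savez("w9.npz",E=E)
# predicted sockets
y=np.radians(5.1); R=np.array([[np.cos(y),-np.sin(y)],[np.sin(y),np.cos(y)]])
for a in (-26,26):
  for b in (-54,0,54):
    p=np.array([461,-212.3])+R@[a,b]; print(a,b,p.round(1),proj(c,E,[[*p,50],[*p,124],[*p,154]]).round(0).tolist())
```

```text
[ 453.41469385 -202.83301529  253.75350206] [-0.012   0.0053 -0.9999] [ 453.36887688 -202.55056986  253.42295971]
-26 -54 [ 439.9 -268.4] [[223.0, 215.0], [209.0, 244.0], [201.0, 260.0]]
-26 0 [ 435.1 -214.6] [[259.0, 178.0], [253.0, 199.0], [250.0, 211.0]]
-26 54 [ 430.3 -160.8] [[298.0, 139.0], [302.0, 150.0], [305.0, 156.0]]
26 -54 [ 491.7 -263.8] [[260.0, 248.0], [255.0, 283.0], [252.0, 303.0]]
26 0 [ 486.9 -210. ] [[296.0, 213.0], [300.0, 242.0], [302.0, 258.0]]
26 54 [ 482.1 -156.2] [[335.0, 176.0], [349.0, 197.0], [357.0, 208.0]]
```

View pics/w9.png

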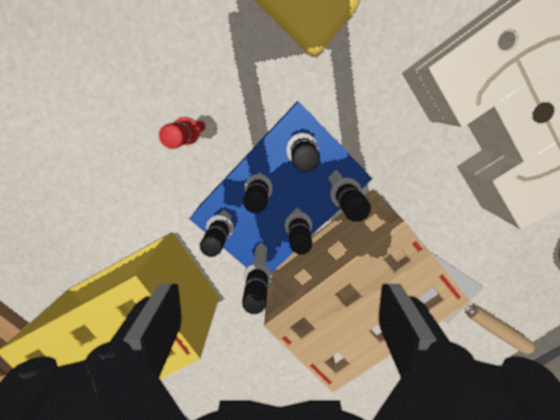

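Run:
```python
import cv2
im=cv2.imread("pics/w9.png"); cv2.imwrite("pics/w9c.png",cv2.resize(im[120:320,190:390],None,fx=3,fy=3,interpolation=cv2.INTER_CUBIC))
cv2.imwrite("pics/w9d.png",cv2.resize(im[190:400,260:470],None,fx=2.8,fy=2.8,interpolation=cv2.INTER_CUBIC))
```

```text
(no output)
```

View pics/w9c.png

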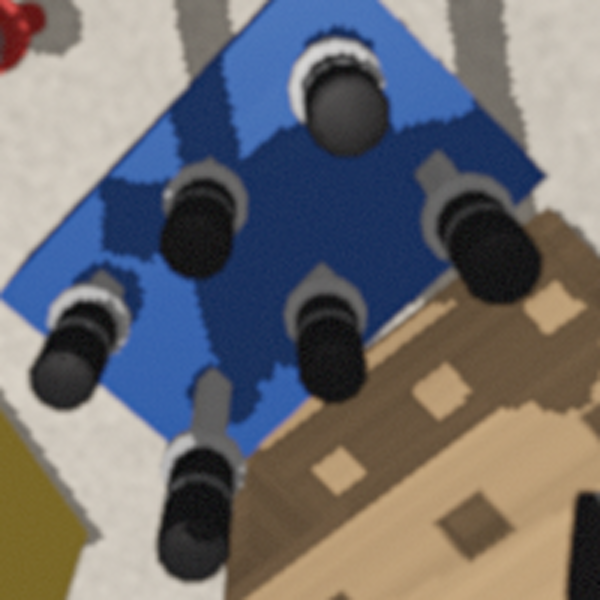

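View pics/w9d.png

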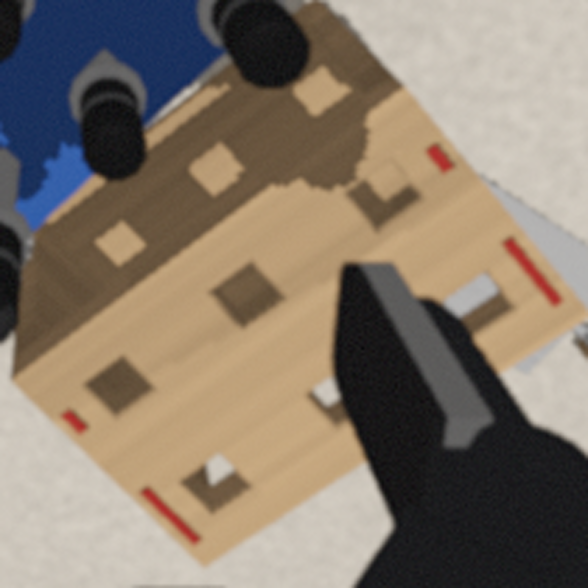

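Run:
```python
from h import *
c=read_camera("wrist"); E=np.load("w9.npz")["E"]
o=.35
pins={"NLl":(305.7,157.3,154),"NMs":(256,200.7,124),"NRs":(211.3,245.3,124),"FMs":(301,243,124),"FLl":(357.7,207.7,154),"FRl":(254.7,301.7,154)}
Q=[];M=[]
for k,(u,v,z) in pins.items():
    p=unproj(c,E,(u-o,v-o),z)[0]; print(k,p.round(1)); Q.append(p[:2]); M.append(dict(N=-26,F=26)[k[0]] +1j*dict(L=54,M=0,R=-54)[k[1]])
Q=np.array(Q);M=np.array([[m.real,m.imag] for m in M])
A,_=cv2.estimateAffinePartial2D(M,Q); print(A, np.degrees(np.arctan2(A[1,0],A[0,0])), np.hypot(A[1,0],A[0,0])); print((M@A[:,:2].T+A[:,2]-Q).round(1)); 
qc=Q.mean(0)
print("holes",unproj(c,E,np.array([(301.8,327.1),(348.2,295),(397.1,259.3),(336.8,362.1),(430.7,298.2)])-o,110).round(1))
```

```text
NLl [ 430.8 -161.   154. ]
NMs [ 437. -214.  124.]
NRs [ 441.8 -267.5  124. ]
FMs [ 488.  -209.9  124. ]
FLl [ 482.  -155.5  154. ]
FRl [ 491.9 -261.4  154. ]
[[ 9.81451940e-01 -9.77819428e-02  4.61919327e+02]
 [ 9.77819428e-02  9.81451940e-01 -2.11550883e+02]] 5.689596237876873 0.9863109140680781
[[ 0.3 -0.1]
 [-0.6 -0.1]
 [-0.1  0.4]
 [-0.6  0.9]
 [ 0.1 -0.5]
 [ 0.8 -0.6]]
holes [[ 559.7 -266.8  110. ]
 [ 560.4 -212.9  110. ]
 [ 559.3 -158.8  110. ]
 [ 612.4 -266.1  110. ]
 [ 610.8 -157.9  110. ]]
```

```bash
./g 441.6 -267.3 175 50 5 45 45
```

```text
[[45, [14.9, 34.4, -24.9], [0.2, -0.4, -0.7]], [45, [14.3, 34.5, -25.1], [0.0, 0.0, 0.0]], [45, [4.0, 9.6, -7.0], [0.0, 0.0, 0.0]]]
left [0. 0. 0.] t 11.85 pos [ 453.4 -202.6  253.7] psi 49.6 F [-0.2 -0.   0.5] gap 84.6
```

>>> apply_moves(
  steps=[
    [45,[14.9,20,-24.9],[0.2,-0.4,-0.7]],
    [45,[14.3,25,-25.1],[0,0,0]],
    [45,[4,20,-7],[0,0,0]],
    [45,[0,0,0],[0,0,0]],
  ],
)

```text
time: 12.25
tool_pos: [444.4, -264.5, 186.3]
ee_rot: [[0.773, 0.001, 0.634], [-0.634, 0.001, 0.773], [0.0, -1.0, 0.001]]
wrist_force: [-0.2, 0.6, 0.1]
finger_gap: 44.8
```

```bash
./g 441.6 -267.3 155 50 5 15 45
```

```text
[[45, [-0.2, 14.9, -1.9], [-0.1, 0.7, 0.0]], [45, [-0.2, 14.9, -1.9], [0.0, 0.0, 0.0]], [45, [-0.0, 1.6, -0.2], [0.0, 0.0, 0.0]]]
left [0. 0. 0.] t 12.25 pos [ 444.4 -264.5  186.3] psi 50.7 F [-0.2  0.6  0.1] gap 44.8
```

>>> apply_moves(
  steps=[
    [45,[-0.2,18,-1.9],[0,0.7,0]],
    [45,[-0.2,18,-1.9],[0,0,0]],
    [45,[0,8,0],[0,0,0]],
    [45,[0,0,0],[0,0,0]],
  ],
)

```text
time: 12.65
tool_pos: [444.6, -263.8, 143.9]
ee_rot: [[0.769, 0.004, 0.639], [-0.639, 0.001, 0.769], [0.003, -1.0, 0.003]]
wrist_force: [-0.1, 0.2, -0.4]
finger_gap: 44.9
```

```bash
./g 441.6 -267.3 101 50 5 15 45
```

```text
[[45, [-0.1, 14.9, -1.6], [-0.2, 0.3, 0.2]], [45, [-0.0, 14.9, -1.6], [0.0, 0.0, 0.0]], [45, [-0.0, 13.0, -1.4], [0.0, 0.0, 0.0]]]
left [0. 0. 0.] t 12.65 pos [ 444.6 -263.8  143.9] psi 50.3 F [-0.1  0.2 -0.4] gap 44.9
```

>>> apply_moves(
  steps=[
    [45,[0,10,-4],[0,0.3,0]],
    [45,[0,0,0],[0,0,0]],
  ],
)

```text
time: 12.85
tool_pos: [443.3, -266.6, 135.2]
ee_rot: [[0.767, 0.007, 0.642], [-0.642, -0.001, 0.767], [0.006, -1.0, 0.004]]
wrist_force: [0.6, 0.0, 0.0]
finger_gap: 44.9
```

```bash
./g 441.6 -267.3 101 50 5 15 45
```

```text
[[45, [-0.5, 15.0, -0.8], [-0.2, 0.1, 0.3]], [45, [-0.4, 15.0, -0.7], [0.0, 0.0, 0.0]], [45, [-0.1, 4.3, -0.2], [0.0, 0.0, 0.0]]]
left [0. 0. 0.] t 12.85 pos [ 443.3 -266.6  135.2] psi 50.1 F [0.6 0.  0. ] gap 44.9
```

>>> apply_moves(
  steps=[
    [45,[-0.5,15,-0.8],[-0.2,0,0.3]],
    [45,[-0.4,14,-0.7],[0,0,0]],
    [45,[0,4,0],[0,0,0]],
    [45,[0,0,0],[0,0,0]],
  ],
)

```text
time: 13.25
tool_pos: [442.2, -267.6, 100.6]
ee_rot: [[0.767, 0.002, 0.642], [-0.642, -0.002, 0.767], [0.002, -1.0, 0.0]]
wrist_force: [0.6, 0.2, 0.1]
finger_gap: 44.9
```

```bash
./g 441.6 -267.3 101 50 5 15 45
```

```text
[[45, [-0.7, -0.4, -0.2], [-0.0, 0.0, 0.1]]]
left [0. 0. 0.] t 13.25 pos [ 442.2 -267.6  100.6] psi 50.0 F [0.6 0.2 0.1] gap 44.9
```

>>> apply_moves(
  steps=[
    [12,[-0.6,0,0],[0,0,0]],
    [12,[0,0,0],[0,0,0]],
    [12,[0,0,0],[0,0,0]],
    [12,[0,0,0],[0,0,0]],
    [12,[0,0,0],[0,0,0]],
  ],
  grip_force=60,
)

```text
time: 13.75
tool_pos: [441.4, -267.4, 100.7]
ee_rot: [[0.766, 0.001, 0.642], [-0.642, -0.002, 0.766], [0.002, -1.0, -0.0]]
wrist_force: [-0.4, 0.1, -2.0]
finger_gap: 18.6
```

```bash
./g 441.6 -267.3 190 50 5 45 12
```

```text
[[12, [0.1, -45.0, 0.1], [0.0, 0.0, 0.1]], [12, [0.0, -44.3, 0.1], [0.0, 0.0, 0.0]]]
left [0. 0. 0.] t 13.75 pos [ 441.4 -267.4  100.7] psi 50.0 F [-0.4  0.1 -2. ] gap 18.6
```

>>> apply_moves(
  steps=[
    [12,[0,-20,0],[0,0,0]],
    [12,[0,-35,0],[0,0,0]],
    [12,[0,-40,0],[0,0,0]],
    [12,[0,-40,0],[0,0,0]],
    [12,[0,-25,0],[0,0,0]],
  ],
)

```text
time: 14.25
tool_pos: [439.8, -266.2, 259.4]
ee_rot: [[0.766, -0.006, 0.643], [-0.642, 0.004, 0.766], [-0.007, -1.0, -0.001]]
wrist_force: [-0.2, -0.4, -1.1]
finger_gap: 18.5
```

```bash
./g 477 18 258 50 5 45 12
```

```text
[[12, [-24.2, 0.4, 37.9], [0.1, 0.0, -0.4]], [12, [-24.2, 0.2, 37.9], [0.0, 0.0, 0.0]], [12, [-24.2, 0.2, 37.9], [0.0, 0.0, 0.0]], [12, [-24.2, 0.2, 37.9], [0.0, 0.0, 0.0]], [12, [-24.2, 0.2, 37.9], [0.0, 0.0, 0.0]]]
left [ 8.  61.1 -0.3] t 14.25 pos [ 439.8 -266.2  259.4] psi 50.0 F [-0.2 -0.4 -1.1] gap 18.5
```

>>> apply_moves(
  steps=[
    [12,[-24.2,0,37.9],[0,0,0]],
    [12,[-24.2,0,37.9],[0,0,0]],
    [12,[-24.2,0,37.9],[0,0,0]],
    [12,[-24.2,0,37.9],[0,0,0]],
    [12,[-24.2,0,37.9],[0,0,0]],
  ],
)

```text
time: 14.75
tool_pos: [473.0, -43.6, 266.9]
ee_rot: [[0.758, 0.01, 0.653], [-0.653, -0.005, 0.758], [0.011, -1.0, 0.002]]
wrist_force: [1.3, 0.8, -1.6]
finger_gap: 18.6
```

```bash
./g 477 18 220 50 5 45 12
```

```text
[[12, [-21.9, 27.0, 28.5], [-0.1, -0.7, 0.6]], [12, [-15.4, 19.7, 20.9], [0.0, 0.0, 0.0]]]
left [0. 0. 0.] t 14.75 pos [473.  -43.6 266.9] psi 49.3 F [ 1.3  0.8 -1.6] gap 18.6
```

>>> apply_moves(
  steps=[
    [12,[-21.9,27,28.5],[0,-0.7,0.6]],
    [12,[-14,20,18],[0,0,0]],
    [12,[0,10,0],[0,0,0]],
    [12,[0,0,0],[0,0,0]],
  ],
)

```text
time: 15.15
tool_pos: [477.0, 22.9, 210.1]
ee_rot: [[0.772, 0.007, 0.635], [-0.635, 0.003, 0.772], [0.004, -1.0, 0.007]]
wrist_force: [-0.5, 0.6, -1.4]
finger_gap: 18.4
```

```bash
./g 477 18.1 175 50 5 15 12
python3 - <<'E'
from h import *
s,c,E=shot("wrist","w10.png"); print(s["tool_pos"]); print(proj(c,E,[[477,18.1,70],[476.6,18.1,40]]))
E
```

```text
[[12, [1.2, 14.9, -1.7], [-0.4, 0.6, 0.2]], [12, [1.3, 14.9, -1.6], [0.0, 0.0, 0.0]], [12, [0.5, 5.4, -0.6], [0.0, 0.0, 0.0]]]
left [0. 0. 0.] t 15.15 pos [477.   22.9 210.1] psi 50.6 F [-0.5  0.6 -1.4] gap 18.4
[477.02888329  22.93652727 210.14401693]
[[273.55117385 203.76869011]
 [273.58020056 193.30833016]]
```

View pics/w10.png

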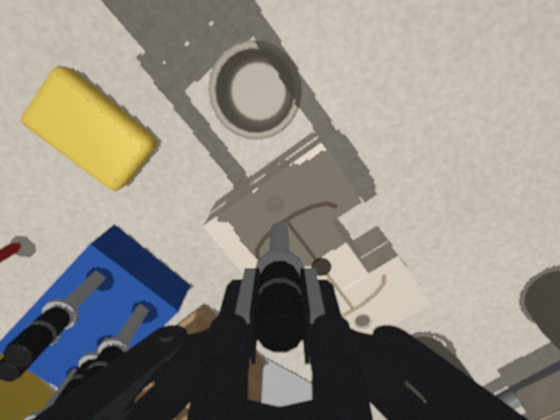

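>>> apply_moves(
  steps=[
    [12,[1.2,14,-1.7],[-0.4,0.6,0.2]],
    [12,[1.3,12,-1.6],[0,0,0]],
    [12,[0.5,10,0],[0,0,0]],
    [12,[0,0,0],[0,0,0]],
  ],
)

```text
time: 15.6
tool_pos: [479.2, 14.0, 174.4]
ee_rot: [[0.761, 0.005, 0.649], [-0.649, -0.002, 0.761], [0.005, -1.0, 0.002]]
wrist_force: [-1.5, 0.6, -1.4]
finger_gap: 18.3
```

```bash
./g 477 18.1 170 50 5 15 12
```

```text
[[12, [-4.4, 4.3, 1.6], [-0.1, -0.5, 0.3]]]
left [0. 0. 0.] t 15.6 pos [479.2  14.  174.4] psi 49.5 F [-1.5  0.6 -1.4] gap 18.3
```

>>> apply_moves(
  steps=[
    [12,[-4,4,1.4],[0,-0.5,0.3]],
    [12,[0,0,0],[0,0,0]],
    [12,[0,0,0],[0,0,0]],
  ],
)

```text
time: 15.9
tool_pos: [477.2, 17.2, 170.1]
ee_rot: [[0.766, 0.001, 0.643], [-0.643, 0.002, 0.766], [-0.0, -1.0, 0.002]]
wrist_force: [0.6, 0.7, -1.2]
finger_gap: 18.5
```

```bash
./g 477 18.1 170 50 5 15 12
python3 - <<'E'
from h import *
s,c,E=shot("wrist","w11.png"); print(s["tool_pos"]); P=proj(c,E,[[477,18.1,70],s["tool_pos"]+s["ee_rot"][:,1]*91]);print(P); crop(c,220,140,340,260,5,"w11c.png")
E
```

```text
[[12, [-0.7, 0.1, 0.6], [-0.1, -0.0, -0.0]]]
left [0. 0. 0.] t 15.9 pos [477.2  17.2 170.1] psi 50.0 F [ 0.6  0.7 -1.2] gap 18.5
[477.17571495  17.15100329 170.11840981]
[[279.78268636 216.41094045]
 [279.22987851 221.83220221]]
```

View pics/w11c.png

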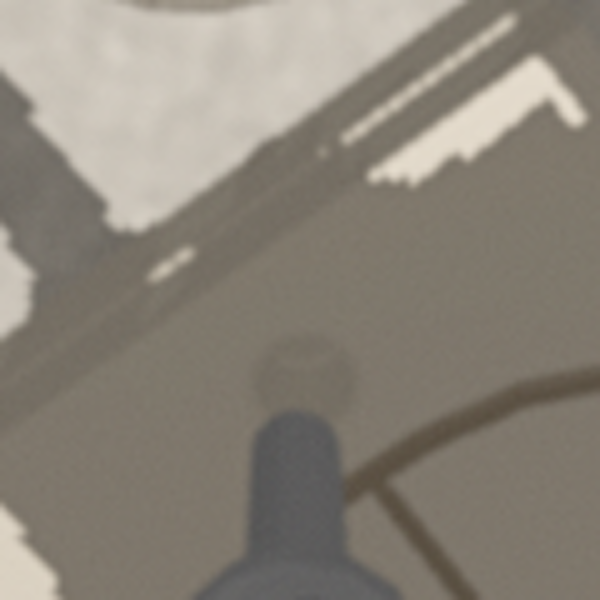

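>>> apply_moves(
  steps=[
    [12,[-0.6,7,1],[0,0,0]],
    [12,[0,7,0],[0,0,0]],
    [12,[0,5,0],[0,0,0]],
  ],
)

```text
time: 16.25
tool_pos: [477.9, 18.9, 151.7]
ee_rot: [[0.766, 0.004, 0.643], [-0.643, 0.002, 0.766], [0.001, -1.0, 0.004]]
wrist_force: [-2.6, 0.7, 1.4]
finger_gap: 18.6
```

```bash
./g 477 18.1 97 50 5 15 12
```

```text
[[12, [-0.1, 15.0, -0.4], [-0.2, -0.0, 0.1]], [12, [-0.1, 15.0, -0.3], [0.0, 0.0, 0.0]], [12, [-0.1, 15.0, -0.3], [0.0, 0.0, 0.0]], [12, [-0.0, 9.7, -0.2], [0.0, 0.0, 0.0]]]
left [0. 0. 0.] t 16.25 pos [477.9  18.9 151.7] psi 50.0 F [-2.6  0.7  1.4] gap 18.6
```

Tip is in the slab bore (tip at ~61).

>>> apply_moves(
  steps=[
    [12,[-0.5,10,-0.4],[0,0,0]],
    [12,[-0.3,10,0],[0,0,0]],
    [12,[0,10,0],[0,0,0]],
  ],
)

```text
time: 16.55
tool_pos: [476.7, 19.4, 119.5]
ee_rot: [[0.766, 0.003, 0.642], [-0.642, 0.002, 0.766], [0.001, -1.0, 0.004]]
wrist_force: [-1.9, -0.1, -0.1]
finger_gap: 18.2
```

```bash
./g 477 18.1 97 50 5 15 12
```

```text
[[12, [0.7, 15.0, -0.6], [-0.2, 0.0, 0.1]], [12, [0.3, 7.6, -0.3], [0.0, 0.0, 0.0]]]
left [0. 0. 0.] t 16.55 pos [476.7  19.4 119.5] psi 50.0 F [-1.9 -0.1 -0.1] gap 18.2
```

>>> apply_moves(
  steps=[
    [12,[0,10,0],[0,0,0]],
    [12,[0,7,0],[0,0,0]],
    [12,[0,4,0],[0,0,0]],
    [12,[0,2,0],[0,0,0]],
  ],
)

```text
time: 16.95
tool_pos: [476.0, 19.3, 96.4]
ee_rot: [[0.766, 0.0, 0.642], [-0.642, 0.002, 0.766], [-0.001, -1.0, 0.002]]
wrist_force: [-8.1, 0.7, 15.0]
finger_gap: 18.5
```

```bash
./g 477 18.1 97 50 5 15 12
```

```text
[[12, [1.6, -0.6, -0.3], [-0.1, 0.0, -0.0]]]
left [0. 0. 0.] t 16.95 pos [476.   19.3  96.4] psi 50.0 F [-8.1  0.7 15. ] gap 18.5
```

>>> apply_moves(
  steps=[
    [45,[0,0,0],[0,0,0]],
    [45,[0,0,0],[0,0,0]],
    [45,[0,-25,0],[0,0,0]],
    [45,[0,-45,0],[0,0,0]],
    [45,[0,-40,0],[0,0,0]],
  ],
)

```text
time: 17.45
tool_pos: [473.3, 19.1, 202.0]
ee_rot: [[0.766, -0.011, 0.643], [-0.643, 0.003, 0.766], [-0.01, -1.0, -0.005]]
wrist_force: [0.4, -0.9, 1.4]
finger_gap: 45.0
```

```bash
./g 437 -213.5 200 50 5 45 45
```

```text
[[45, [23.3, 0.3, -38.5], [0.3, 0.0, -0.6]], [45, [23.3, 0.4, -38.5], [0.0, 0.0, 0.0]], [45, [23.3, 0.4, -38.5], [0.0, 0.0, 0.0]], [45, [23.3, 0.4, -38.5], [0.0, 0.0, 0.0]], [45, [23.3, 0.4, -38.5], [0.0, 0.0, 0.0]]]
left [ -1.6 -10.3  -0.1] t 17.45 pos [473.3  19.1 202. ] psi 50.0 F [ 0.4 -0.9  1.4] gap 45.0
```

>>> apply_moves(
  steps=[
    [45,[23.3,0,-38.5],[0,0,0]],
    [45,[23.3,0,-38.5],[0,0,0]],
    [45,[23.3,0,-38.5],[0,0,0]],
    [45,[23.3,0,-38.5],[0,0,0]],
    [45,[21,0,-34],[0,0,0]],
  ],
)

```text
time: 17.95
tool_pos: [447.1, -201.6, 210.9]
ee_rot: [[0.775, 0.012, 0.632], [-0.632, -0.001, 0.775], [0.01, -1.0, 0.007]]
wrist_force: [0.1, 0.2, 0.3]
finger_gap: 45.1
```

```bash
./g 436.7 -214 180 50 5 45 45
```

```text
[[45, [-0.6, 30.8, -16.4], [-0.4, 0.8, 0.6]]]
left [0. 0. 0.] t 17.95 pos [ 447.1 -201.6  210.9] psi 50.8 F [0.1 0.2 0.3] gap 45.1
```

>>> apply_moves(
  steps=[
    [45,[0,20,-13],[-0.4,0.8,0.6]],
    [45,[0,10,0],[0,0,0]],
    [45,[0,0,0],[0,0,0]],
    [45,[0,0,0],[0,0,0]],
  ],
)

```text
time: 18.35
tool_pos: [439.1, -217.2, 179.7]
ee_rot: [[0.761, 0.002, 0.649], [-0.649, -0.002, 0.761], [0.003, -1.0, -0.001]]
wrist_force: [-0.5, -0.7, 0.1]
finger_gap: 45.4
```

```bash
./g 436.7 -214 101 50 5 20 45
```

```text
[[45, [-1.0, 20.0, 0.2], [0.0, -0.5, 0.2]], [45, [-1.0, 20.0, 0.2], [0.0, 0.0, 0.0]], [45, [-1.0, 20.0, 0.2], [0.0, 0.0, 0.0]], [45, [-0.9, 18.8, 0.2], [0.0, 0.0, 0.0]]]
left [0. 0. 0.] t 18.35 pos [ 439.1 -217.2  179.7] psi 49.5 F [-0.5 -0.7  0.1] gap 45.4
```

>>> apply_moves(
  steps=[
    [45,[-3.5,18,1],[0,-0.5,0.2]],
    [45,[-0.5,18,0],[0,0,0]],
    [45,[0,8,0],[0,0,0]],
    [45,[0,0,0],[0,0,0]],
  ],
)

```text
time: 18.75
tool_pos: [440.4, -210.6, 138.1]
ee_rot: [[0.772, 0.006, 0.636], [-0.636, -0.003, 0.772], [0.007, -1.0, 0.002]]
wrist_force: [0.3, -0.3, -0.4]
finger_gap: 45.2
```

```bash
./g 436.7 -214 101 50 5 20 45
```

```text
[[45, [-0.5, 19.8, -2.7], [-0.1, 0.5, 0.4]], [45, [-0.3, 17.3, -2.3], [0.0, 0.0, 0.0]]]
left [0. 0. 0.] t 18.75 pos [ 440.4 -210.6  138.1] psi 50.5 F [ 0.3 -0.3 -0.4] gap 45.2
```

>>> apply_moves(
  steps=[
    [45,[-0.5,8,-4],[0,0.5,0.4]],
    [45,[0,8,0],[0,0,0]],
    [45,[0,8,0],[0,0,0]],
    [45,[0,5,0],[0,0,0]],
  ],
)

```text
time: 19.15
tool_pos: [439.6, -213.8, 110.5]
ee_rot: [[0.767, 0.006, 0.642], [-0.642, -0.001, 0.767], [0.005, -1.0, 0.003]]
wrist_force: [-0.4, -0.3, -0.1]
finger_gap: 45.0
```

```bash
./g 436.7 -214 101 50 5 20 45
```

```text
[[45, [-2.1, 9.5, -2.1], [-0.2, 0.1, 0.3]]]
left [0. 0. 0.] t 19.15 pos [ 439.6 -213.8  110.5] psi 50.1 F [-0.4 -0.3 -0.1] gap 45.0
```

>>> apply_moves(
  steps=[
    [45,[-2.1,6,-2],[0,0.1,0.3]],
    [45,[0,4,0],[0,0,0]],
    [45,[0,0,0],[0,0,0]],
  ],
)

```text
time: 19.45
tool_pos: [435.9, -213.8, 98.5]
ee_rot: [[0.765, 0.0, 0.644], [-0.644, 0.003, 0.765], [-0.002, -1.0, 0.003]]
wrist_force: [-0.4, -0.8, -0.2]
finger_gap: 45.5
```

```bash
./g 436.7 -214 101 50 5 20 45
```

```text
[[45, [0.7, -2.5, 0.4], [-0.2, -0.1, -0.1]]]
left [0. 0. 0.] t 19.45 pos [ 435.9 -213.8   98.5] psi 49.9 F [-0.4 -0.8 -0.2] gap 45.5
```

>>> apply_moves(
  steps=[
    [12,[0.7,-2.5,0.4],[0,0,0]],
    [12,[0,0,0],[0,0,0]],
    [12,[0,0,0],[0,0,0]],
    [12,[0,0,0],[0,0,0]],
    [12,[0,0,0],[0,0,0]],
  ],
)

```text
time: 19.95
tool_pos: [436.9, -214.4, 101.8]
ee_rot: [[0.765, 0.001, 0.644], [-0.644, 0.003, 0.765], [-0.001, -1.0, 0.002]]
wrist_force: [-0.8, -0.1, 0.1]
finger_gap: 18.6
```

```bash
./g 437 -214 260 50 5 45 12
```

```text
[[12, [-0.1, -45.0, 0.2], [-0.1, -0.1, -0.1]], [12, [-0.1, -45.0, 0.1], [0.0, 0.0, 0.0]], [12, [-0.1, -45.0, 0.1], [0.0, 0.0, 0.0]], [12, [-0.0, -23.2, 0.1], [0.0, 0.0, 0.0]]]
left [0. 0. 0.] t 19.95 pos [ 436.9 -214.4  101.8] psi 49.9 F [-0.8 -0.1  0.1] gap 18.6
```

>>> apply_moves(
  steps=[
    [12,[0,-20,0],[0,0,0]],
    [12,[0,-35,0],[0,0,0]],
    [12,[0,-40,0],[0,0,0]],
    [12,[0,-40,0],[0,0,0]],
    [12,[0,-25,0],[0,0,0]],
  ],
)

```text
time: 20.45
tool_pos: [435.0, -213.5, 259.7]
ee_rot: [[0.765, -0.009, 0.644], [-0.644, 0.009, 0.765], [-0.013, -1.0, 0.001]]
wrist_force: [1.2, -0.6, -0.7]
finger_gap: 18.5
```

```bash
./g 616.6 8.6 260 50 5 45 12
```

```text
[[12, [-0.6, 0.0, 45.0], [-0.1, -0.1, -0.7]], [12, [-0.6, -0.0, 45.0], [0.0, 0.0, 0.0]], [12, [-0.6, -0.0, 45.0], [0.0, 0.0, 0.0]], [12, [-0.6, -0.0, 45.0], [0.0, 0.0, 0.0]], [12, [-0.6, -0.0, 45.0], [0.0, 0.0, 0.0]]]
left [39.2 47.9  0.1] t 20.45 pos [ 435.  -213.5  259.7] psi 49.9 F [ 1.2 -0.6 -0.7] gap 18.5
```

>>> apply_moves(
  steps=[
    [12,[-0.6,0,45],[0,0,-0.7]],
    [12,[-0.6,0,45],[0,0,0]],
    [12,[-0.6,0,45],[0,0,0]],
    [12,[-0.6,0,45],[0,0,0]],
    [12,[-0.6,0,45],[0,0,0]],
  ],
)

```text
time: 20.95
tool_pos: [583.0, -41.3, 268.3]
ee_rot: [[0.756, 0.015, 0.654], [-0.654, -0.008, 0.756], [0.016, -1.0, 0.003]]
wrist_force: [0.7, -0.1, -0.4]
finger_gap: 18.2
```

```bash
./g 616.6 8.6 210 50 5 45 12
```

```text
[[12, [-4.4, 31.3, 32.0], [-0.2, -0.9, 0.9]], [12, [-2.9, 27.0, 27.7], [0.0, 0.0, 0.0]]]
left [ 0. -0.  0.] t 20.95 pos [583.  -41.3 268.3] psi 49.1 F [ 0.7 -0.1 -0.4] gap 18.2
```

>>> apply_moves(
  steps=[
    [12,[-4.4,31.3,30],[0,-0.9,0.9]],
    [12,[-2.9,20,22],[0,0,0]],
    [12,[0,10,0],[0,0,0]],
    [12,[0,0,0],[0,0,0]],
  ],
)

```text
time: 21.35
tool_pos: [615.8, 10.9, 203.7]
ee_rot: [[0.773, 0.003, 0.635], [-0.635, 0.004, 0.773], [-0.0, -1.0, 0.005]]
wrist_force: [-0.4, -1.2, -2.2]
finger_gap: 18.3
```

```bash
./g 616.6 8.6 175 50 5 15 12
```

```text
[[12, [1.1, 14.9, -0.8], [-0.3, 0.6, -0.0]], [12, [1.0, 13.7, -0.6], [0.0, 0.0, 0.0]]]
left [0. 0. 0.] t 21.35 pos [615.8  10.9 203.7] psi 50.6 F [-0.4 -1.2 -2.2] gap 18.3
```

>>> apply_moves(
  steps=[
    [12,[1,14,-0.8],[-0.3,0.6,0]],
    [12,[1,13,-0.6],[0,0,0]],
    [12,[0,5,0],[0,0,0]],
    [12,[0,0,0],[0,0,0]],
    [12,[0,0,0],[0,0,0]],
  ],
)

```text
time: 21.85
tool_pos: [615.9, 4.5, 171.4]
ee_rot: [[0.762, 0.002, 0.647], [-0.647, -0.002, 0.762], [0.003, -1.0, -0.0]]
wrist_force: [0.6, -0.1, 0.6]
finger_gap: 18.5
```

```bash
./g 616.6 8.6 171 50 5 15 12
python3 - <<'E'
from h import *
s,c,E=shot("wrist","w12.png"); print(s["tool_pos"]); P=proj(c,E,[[616.6,8.6,70],s["tool_pos"]+s["ee_rot"][:,1]*92]);print(P); crop(c,220,140,340,260,5,"w12c.png")
E
```

```text
[[12, [-2.1, 0.4, 3.5], [0.0, -0.4, 0.2]]]
left [0. 0. 0.] t 21.85 pos [615.9   4.5 171.4] psi 49.6 F [ 0.6 -0.1  0.6] gap 18.5
[615.93920606   4.54335429 171.39424442]
[[284.21082152 213.59859559]
 [279.23082741 221.32608048]]
```

View pics/w12c.png

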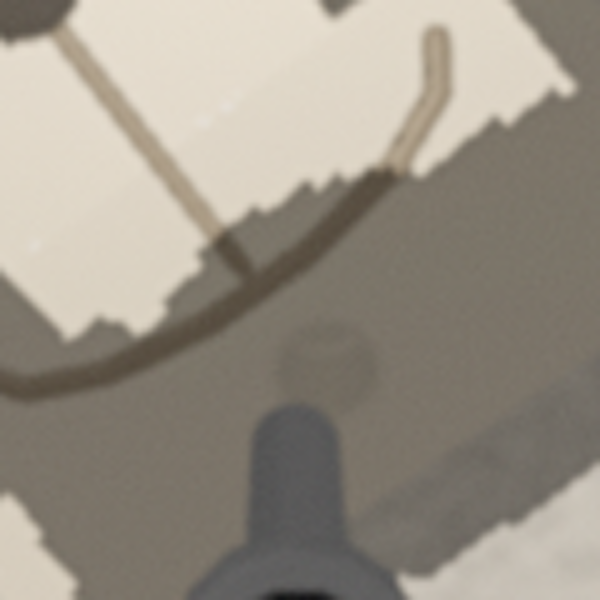

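>>> apply_moves(
  steps=[
    [12,[-2,1,4],[0,-0.4,0.2]],
    [12,[0,0,0],[0,0,0]],
    [12,[0,0,0],[0,0,0]],
  ],
)

```text
time: 22.2
tool_pos: [618.0, 9.0, 172.5]
ee_rot: [[0.767, 0.003, 0.642], [-0.642, 0.0, 0.767], [0.002, -1.0, 0.002]]
wrist_force: [-0.2, 0.1, -1.2]
finger_gap: 18.1
```

```bash
./g 617 9.1 165 50 5 15 12
```

```text
[[12, [-0.8, 7.5, -0.5], [-0.1, 0.1, 0.1]]]
left [0. 0. 0.] t 22.2 pos [618.    9.  172.5] psi 50.1 F [-0.2  0.1 -1.2] gap 18.1
```

>>> apply_moves(
  steps=[
    [12,[-0.7,7,-0.4],[0,0,0]],
    [12,[0,7,0],[0,0,0]],
    [12,[0,6,0],[0,0,0]],
  ],
)

```text
time: 22.5
tool_pos: [617.8, 9.5, 152.9]
ee_rot: [[0.767, 0.005, 0.641], [-0.641, 0.0, 0.767], [0.004, -1.0, 0.004]]
wrist_force: [-1.5, 0.8, 0.2]
finger_gap: 18.2
```

```bash
./g 617 9.1 98 50 5 15 12
```

```text
[[12, [-0.2, 15.0, -0.3], [-0.2, 0.1, 0.2]], [12, [-0.1, 15.0, -0.2], [0.0, 0.0, 0.0]], [12, [-0.1, 15.0, -0.2], [0.0, 0.0, 0.0]], [12, [-0.1, 9.9, -0.1], [0.0, 0.0, 0.0]]]
left [0. 0. 0.] t 22.5 pos [617.8   9.5 152.9] psi 50.1 F [-1.5  0.8  0.2] gap 18.2
```

>>> apply_moves(
  steps=[
    [12,[-0.6,10,-0.3],[0,0,0]],
    [12,[0,10,0],[0,0,0]],
    [12,[0,10,0],[0,0,0]],
  ],
)

```text
time: 22.8
tool_pos: [616.7, 9.8, 120.3]
ee_rot: [[0.767, 0.004, 0.641], [-0.641, 0.0, 0.767], [0.003, -1.0, 0.003]]
wrist_force: [-1.7, 0.2, -0.7]
finger_gap: 18.4
```

```bash
./g 617 9.1 98 50 5 15 12
```

```text
[[12, [0.4, 15.0, -0.3], [-0.2, 0.1, 0.2]], [12, [0.2, 7.3, -0.1], [0.0, 0.0, 0.0]]]
left [0. 0. 0.] t 22.8 pos [616.7   9.8 120.3] psi 50.1 F [-1.7  0.2 -0.7] gap 18.4
```

>>> apply_moves(
  steps=[
    [12,[0,10,0],[0,0,0]],
    [12,[0,7,0],[0,0,0]],
    [12,[0,4,0],[0,0,0]],
    [12,[0,2,0],[0,0,0]],
  ],
)

```text
time: 23.2
tool_pos: [616.1, 9.6, 97.6]
ee_rot: [[0.767, 0.003, 0.641], [-0.641, 0.0, 0.767], [0.002, -1.0, 0.002]]
wrist_force: [-5.1, 0.6, 9.0]
finger_gap: 18.3
```

```bash
./g 617 9.1 98 50 5 15 12
```

```text
[[12, [1.1, -0.4, 0.2], [-0.1, 0.1, 0.1]]]
left [0. 0. 0.] t 23.2 pos [616.1   9.6  97.6] psi 50.1 F [-5.1  0.6  9. ] gap 18.3
```

>>> apply_moves(
  steps=[
    [45,[0,0,0],[0,0,0]],
    [45,[0,0,0],[0,0,0]],
    [45,[0,-25,0],[0,0,0]],
    [45,[0,-45,0],[0,0,0]],
    [45,[0,-45,0],[0,0,0]],
  ],
)

```text
time: 23.7
tool_pos: [612.4, 9.7, 205.4]
ee_rot: [[0.767, -0.014, 0.642], [-0.642, 0.001, 0.767], [-0.011, -1.0, -0.008]]
wrist_force: [1.5, 0.2, -0.8]
finger_gap: 44.8
```

```bash
./g 487.6 -209.3 205 50 5 45 45
python3 - <<'E'
from h import *
s,c,E=shot("wrist","w13.png")
E
```

```text
[[45, [8.0, 0.3, -44.3], [0.5, 0.1, -0.6]], [45, [8.1, 0.1, -44.3], [0.0, 0.0, 0.0]], [45, [8.1, 0.1, -44.3], [0.0, 0.0, 0.0]], [45, [8.1, 0.1, -44.3], [0.0, 0.0, 0.0]], [45, [8.1, 0.1, -44.3], [0.0, 0.0, 0.0]]]
left [-13.4 -23.5  -0. ] t 23.7 pos [612.4   9.7 205.4] psi 50.1 F [ 1.5  0.2 -0.8] gap 44.8
```

View pics/w13.png

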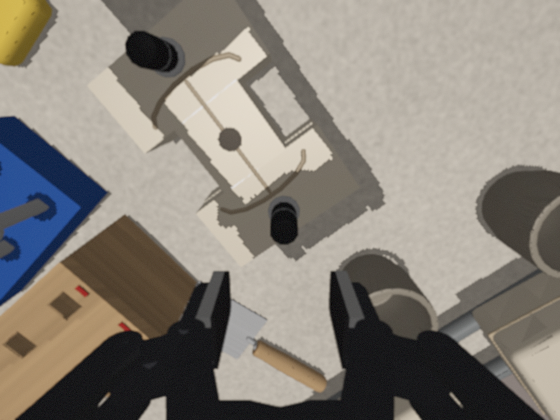

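>>> apply_moves(
  steps=[
    [45,[8,0,-44.3],[0.5,0,-0.6]],
    [45,[8,0,-44.3],[0,0,0]],
    [45,[8,0,-44.3],[0,0,0]],
    [45,[8,0,-44.3],[0,0,0]],
    [45,[8,0,-44.3],[0,0,0]],
  ],
)

```text
time: 24.25
tool_pos: [508.6, -188.0, 217.9]
ee_rot: [[0.774, 0.033, 0.632], [-0.632, -0.002, 0.775], [0.027, -0.999, 0.019]]
wrist_force: [1.1, -1.2, -0.9]
finger_gap: 45.2
```

```bash
./g 487.6 -209.3 185 50 5 45 45
```

```text
[[45, [-3.8, 32.3, -30.4], [-1.1, 0.8, 1.6]]]
left [0. 0. 0.] t 24.25 pos [ 508.6 -188.   217.9] psi 50.8 F [ 1.1 -1.2 -0.9] gap 45.2
```

>>> apply_moves(
  steps=[
    [45,[-3.8,18,-27],[-1.1,0.8,1.6]],
    [45,[0,15,0],[0,0,0]],
    [45,[0,0,0],[0,0,0]],
    [45,[0,0,0],[0,0,0]],
  ],
)

```text
time: 24.65
tool_pos: [486.1, -214.0, 184.1]
ee_rot: [[0.759, 0.002, 0.651], [-0.651, -0.004, 0.759], [0.004, -1.0, -0.002]]
wrist_force: [0.2, 0.3, 0.0]
finger_gap: 45.1
```

```bash
./g 487.6 -209.3 101 50 5 20 45
```

```text
[[45, [-0.5, 20.0, 1.1], [0.1, -0.6, 0.2]], [45, [-0.5, 20.0, 1.1], [0.0, 0.0, 0.0]], [45, [-0.5, 20.0, 1.1], [0.0, 0.0, 0.0]], [45, [-0.5, 20.0, 1.1], [0.0, 0.0, 0.0]], [45, [-0.1, 3.2, 0.2], [0.0, 0.0, 0.0]]]
left [0. 0. 0.] t 24.65 pos [ 486.1 -214.   184.1] psi 49.4 F [0.2 0.3 0. ] gap 45.1
```

>>> apply_moves(
  steps=[
    [45,[-2,18,3],[0,-0.6,0.2]],
    [45,[0,18,0],[0,0,0]],
    [45,[0,8,0],[0,0,0]],
    [45,[0,0,0],[0,0,0]],
  ],
)

```text
time: 25.05
tool_pos: [490.3, -209.5, 142.7]
ee_rot: [[0.769, 0.006, 0.64], [-0.64, -0.005, 0.769], [0.008, -1.0, 0.0]]
wrist_force: [0.3, 0.3, 0.3]
finger_gap: 44.9
```

```bash
./g 487.6 -209.3 101 50 5 20 45
python3 - <<'E'
from h import *
s,c,E=shot("wrist","w14.png"); print(s["tool_pos"],proj(c,E,[[488,-209.8,124]]))
E
```

```text
[[45, [-1.2, 19.9, -0.7], [-0.0, 0.2, 0.5]], [45, [-1.1, 20.0, -0.7], [0.0, 0.0, 0.0]], [45, [-0.1, 1.8, -0.1], [0.0, 0.0, 0.0]]]
left [0. 0. 0.] t 25.05 pos [ 490.3 -209.5  142.7] psi 50.2 F [0.3 0.3 0.3] gap 44.9
[ 490.2982189  -209.52152893  142.71625667] [[275.63497741 270.07493589]]
```

View pics/w14.png

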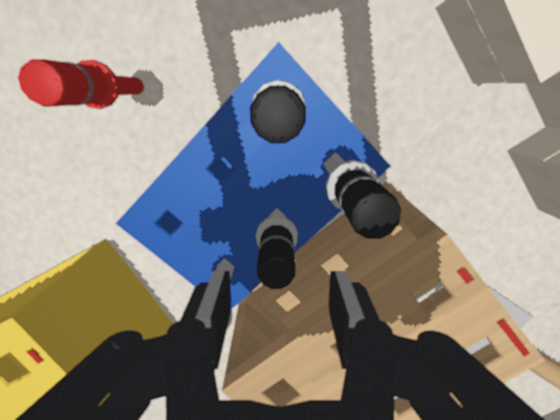

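>>> apply_moves(
  steps=[
    [45,[-1.5,12,-1],[0,0.2,0.5]],
    [45,[-0.5,12,0],[0,0,0]],
    [45,[0,10,0],[0,0,0]],
    [45,[0,5,0],[0,0,0]],
  ],
)

```text
time: 25.5
tool_pos: [490.5, -209.8, 104.9]
ee_rot: [[0.767, 0.006, 0.642], [-0.642, -0.002, 0.767], [0.006, -1.0, 0.002]]
wrist_force: [0.3, 0.3, -0.4]
finger_gap: 44.9
```

```bash
./g 487.8 -209.5 101 50 5 20 45
```

```text
[[45, [-2.3, 3.9, -1.5], [-0.1, 0.1, 0.3]]]
left [0. 0. 0.] t 25.5 pos [ 490.5 -209.8  104.9] psi 50.1 F [ 0.3  0.3 -0.4] gap 44.9
```

>>> apply_moves(
  steps=[
    [45,[-2.2,3.5,-1.4],[0,0,0.3]],
    [12,[0,0,0],[0,0,0]],
  ],
)

```text
time: 25.7
tool_pos: [487.0, -209.1, 99.5]
ee_rot: [[0.767, -0.001, 0.642], [-0.642, 0.003, 0.767], [-0.003, -1.0, 0.001]]
wrist_force: [0.3, -0.2, 0.2]
finger_gap: 31.6
```

```bash
./g 487.8 -209.5 101 50 5 20 12
```

```text
[[12, [0.9, -1.6, 0.2], [-0.1, 0.1, -0.2]]]
left [0. 0. 0.] t 25.7 pos [ 487.  -209.1   99.5] psi 50.1 F [ 0.3 -0.2  0.2] gap 31.6
```

>>> apply_moves(
  steps=[
    [12,[0.8,-1,0],[0,0,0]],
    [12,[0,0,0],[0,0,0]],
    [12,[0,0,0],[0,0,0]],
    [12,[0,0,0],[0,0,0]],
  ],
)

```text
time: 26.1
tool_pos: [487.8, -209.9, 101.0]
ee_rot: [[0.767, -0.001, 0.642], [-0.642, 0.002, 0.767], [-0.002, -1.0, 0.001]]
wrist_force: [-0.5, 0.3, -0.7]
finger_gap: 18.4
```

```bash
./g 487.8 -209.5 250 50 5 40 12
```

```text
[[12, [-0.1, -40.0, 0.1], [-0.1, 0.0, -0.1]], [12, [-0.1, -40.0, 0.1], [0.0, 0.0, 0.0]], [12, [-0.1, -40.0, 0.1], [0.0, 0.0, 0.0]], [12, [-0.0, -29.0, 0.1], [0.0, 0.0, 0.0]]]
left [0. 0. 0.] t 26.1 pos [ 487.8 -209.9  101. ] psi 50.0 F [-0.5  0.3 -0.7] gap 18.4
```

>>> apply_moves(
  steps=[
    [12,[0,-20,0],[0,0,0]],
    [12,[0,-35,0],[0,0,0]],
    [12,[0,-35,0],[0,0,0]],
    [12,[0,-30,0],[0,0,0]],
  ],
)

```text
time: 26.5
tool_pos: [485.8, -208.7, 217.7]
ee_rot: [[0.767, -0.01, 0.642], [-0.642, 0.009, 0.767], [-0.013, -1.0, -0.0]]
wrist_force: [0.5, -0.8, -1.3]
finger_gap: 18.5
```

```bash
./g 559.9 -212.9 225 50 5 30 12
```

```text
[[12, [23.9, -3.3, 17.8], [0.0, 0.1, -0.8]], [12, [23.9, -2.9, 17.9], [0.0, 0.0, 0.0]], [12, [11.7, -1.4, 8.7], [0.0, 0.0, 0.0]]]
left [0. 0. 0.] t 26.5 pos [ 485.8 -208.7  217.7] psi 50.1 F [ 0.5 -0.8 -1.3] gap 18.5
```

>>> apply_moves(
  steps=[
    [12,[23.9,-2,17.8],[0,0,-0.8]],
    [12,[23.9,0,17.8],[0,0,0]],
    [12,[8,0,6],[0,0,0]],
    [12,[0,0,0],[0,0,0]],
    [12,[0,0,0],[0,0,0]],
  ],
)

```text
time: 27.0
tool_pos: [558.8, -214.2, 228.2]
ee_rot: [[0.766, 0.012, 0.643], [-0.643, -0.007, 0.766], [0.014, -1.0, 0.002]]
wrist_force: [-0.5, 0.8, -1.0]
finger_gap: 18.7
```

```bash
./g 559.9 -212.9 208 50 5 30 12
python3 - <<'E'
from h import *
s,c,E=shot("wrist","w15.png"); print(s["tool_pos"],sense()["tool_pos"]);P=proj(c,E,[[559.9,-212.9,110],[559.8,-266.9,110],[559.5,-158.8,110],s["tool_pos"]+s["ee_rot"][:,1]*91]);print(P)
E
```

```text
[[12, [-0.2, 20.2, 1.7], [-0.1, 0.0, 0.8]]]
left [0. 0. 0.] t 27.0 pos [ 558.8 -214.2  228.2] psi 50.0 F [-0.5  0.8 -1. ] gap 18.7
[ 558.75308609 -214.15304833  228.15647137] [ 558.5499882 -214.1377812  228.0342553]
[[281.23886037 207.42464729]
 [228.90296606 248.76810058]
 [338.13891299 161.61410701]
 [279.23044472 221.83012655]]
```

View pics/w15.png

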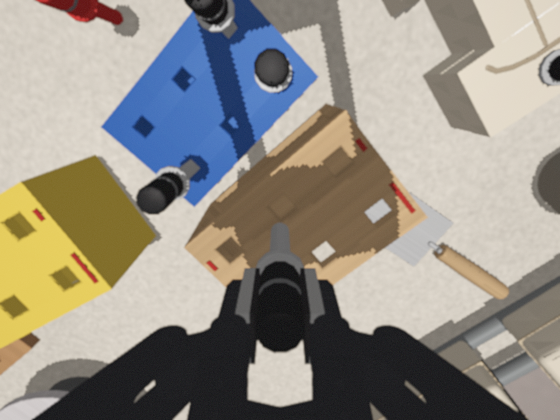

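>>> apply_moves(
  steps=[
    [12,[0,10,1.7],[0,0,0.8]],
    [12,[0,8,0],[0,0,0]],
    [12,[0,0,0],[0,0,0]],
  ],
)

```text
time: 27.35
tool_pos: [557.4, -212.6, 207.6]
ee_rot: [[0.765, -0.003, 0.644], [-0.644, 0.003, 0.765], [-0.004, -1.0, 0.001]]
wrist_force: [0.8, -0.3, -1.6]
finger_gap: 18.2
```

```bash
./g 559.9 -212.9 190 50 5 12 12
```

```text
[[12, [1.4, 11.9, 0.9], [-0.0, -0.1, -0.3]], [12, [0.7, 5.7, 0.5], [0.0, 0.0, 0.0]]]
left [0. 0. 0.] t 27.35 pos [ 557.4 -212.6  207.6] psi 49.9 F [ 0.8 -0.3 -1.6] gap 18.2
```

>>> apply_moves(
  steps=[
    [12,[2,7,1.4],[0,0,-0.3]],
    [12,[0,7,0],[0,0,0]],
    [12,[0,7,0],[0,0,0]],
  ],
)

```text
time: 27.65
tool_pos: [559.7, -213.0, 185.5]
ee_rot: [[0.765, 0.002, 0.644], [-0.644, -0.001, 0.765], [0.002, -1.0, 0.001]]
wrist_force: [0.0, 0.6, -1.8]
finger_gap: 18.3
```

```bash
./g 559.9 -212.9 137 50 5 15 12
```

```text
[[12, [-0.0, 15.0, 0.1], [-0.0, -0.1, 0.1]], [12, [0.0, 15.0, 0.1], [0.0, 0.0, 0.0]], [12, [0.0, 15.0, 0.1], [0.0, 0.0, 0.0]], [12, [0.0, 3.5, 0.0], [0.0, 0.0, 0.0]]]
left [0. 0. 0.] t 27.65 pos [ 559.7 -213.   185.5] psi 49.9 F [ 0.   0.6 -1.8] gap 18.3
```

>>> apply_moves(
  steps=[
    [12,[0,13,0],[0,0,0]],
    [12,[0,13,0],[0,0,0]],
    [12,[0,12,0],[0,0,0]],
    [12,[0,5,0],[0,0,0]],
  ],
)

```text
time: 28.05
tool_pos: [559.0, -212.7, 137.3]
ee_rot: [[0.765, -0.0, 0.644], [-0.644, 0.0, 0.765], [-0.0, -1.0, 0.0]]
wrist_force: [0.2, -1.0, -1.1]
finger_gap: 18.4
```

```bash
./g 559.9 -212.9 137 50 5 15 12
```

```text
[[12, [0.8, 0.3, 0.4], [-0.0, -0.1, -0.0]]]
left [0. 0. 0.] t 28.05 pos [ 559.  -212.7  137.3] psi 49.9 F [ 0.2 -1.  -1.1] gap 18.4
```

>>> apply_moves(
  steps=[
    [45,[0,0,0],[0,0,0]],
    [45,[0,0,0],[0,0,0]],
    [45,[0,-25,0],[0,0,0]],
    [45,[0,-35,0],[0,0,0]],
    [45,[0,-20,0],[0,0,0]],
  ],
)

```text
time: 28.55
tool_pos: [557.6, -212.0, 215.6]
ee_rot: [[0.765, -0.007, 0.644], [-0.644, 0.004, 0.765], [-0.008, -1.0, -0.002]]
wrist_force: [0.2, -0.3, 0.8]
finger_gap: 44.9
```

```bash
./g 491.6 -262 215 50 5 30 45
```

```text
[[45, [-6.6, 0.3, -29.3], [0.1, -0.1, -0.5]], [45, [-6.7, 0.2, -29.2], [0.0, 0.0, 0.0]], [45, [-5.1, 0.2, -22.2], [0.0, 0.0, 0.0]]]
left [0. 0. 0.] t 28.55 pos [ 557.6 -212.   215.6] psi 49.9 F [ 0.2 -0.3  0.8] gap 44.9
```

>>> apply_moves(
  steps=[
    [45,[-6.6,0,-29.3],[0,0,-0.5]],
    [45,[-6.6,0,-29.3],[0,0,0]],
    [45,[-4,0,-18],[0,0,0]],
    [45,[0,0,0],[0,0,0]],
    [45,[0,0,0],[0,0,0]],
  ],
)

```text
time: 29.05
tool_pos: [498.2, -262.9, 228.2]
ee_rot: [[0.766, 0.02, 0.642], [-0.642, -0.014, 0.766], [0.024, -1.0, 0.002]]
wrist_force: [-0.7, 0.2, -0.2]
finger_gap: 45.0
```

```bash
./g 491.6 -262 175 50 5 20 45
python3 - <<'E'
from h import *
s,c,E=shot("wrist","w16.png"); print(s["tool_pos"],proj(c,E,[[491.6,-262,154]]))
E
```

```text
[[45, [-2.6, 19.8, -1.4], [-0.1, 0.0, 1.4]], [45, [-2.1, 19.8, -1.3], [0.0, 0.0, 0.0]], [45, [-1.4, 13.5, -0.9], [0.0, 0.0, 0.0]]]
left [0. 0. 0.] t 29.05 pos [ 498.2 -262.9  228.2] psi 50.0 F [-0.7  0.2 -0.2] gap 45.0
[ 498.17225231 -262.85993096  228.16541451] [[273.31572673 220.32097566]]
```

View pics/w16.png

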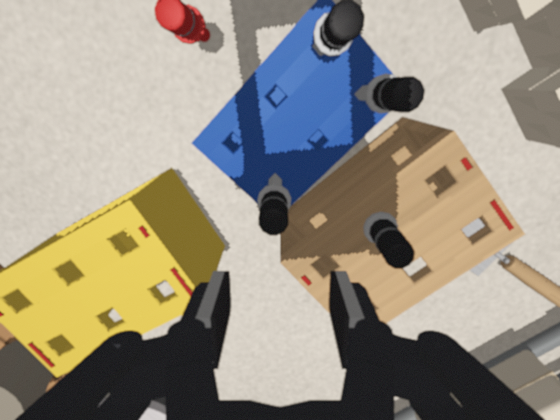

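>>> apply_moves(
  steps=[
    [45,[-4.5,18,-1],[0,0,1.4]],
    [45,[-0.5,18,0],[0,0,0]],
    [45,[0,10,0],[0,0,0]],
    [45,[0,0,0],[0,0,0]],
  ],
)

```text
time: 29.5
tool_pos: [495.5, -258.0, 177.5]
ee_rot: [[0.769, -0.002, 0.639], [-0.639, 0.006, 0.769], [-0.005, -1.0, 0.003]]
wrist_force: [-0.7, 0.9, -0.1]
finger_gap: 44.9
```

```bash
./g 491.6 -262 131 50 5 15 45
```

```text
[[45, [-0.1, 14.9, -1.8], [-0.2, 0.3, -0.3]], [45, [-0.2, 14.9, -1.8], [0.0, 0.0, 0.0]], [45, [-0.2, 14.9, -1.8], [0.0, 0.0, 0.0]], [45, [-0.0, 1.8, -0.2], [0.0, 0.0, 0.0]]]
left [0. 0. 0.] t 29.5 pos [ 495.5 -258.   177.5] psi 50.3 F [-0.7  0.9 -0.1] gap 44.9
```

>>> apply_moves(
  steps=[
    [45,[0,7,-5],[0,0.3,-0.3]],
    [45,[0,7,0],[0,0,0]],
    [45,[0,0,0],[0,0,0]],
  ],
)

```text
time: 29.8
tool_pos: [492.4, -261.5, 161.4]
ee_rot: [[0.766, 0.001, 0.643], [-0.643, 0.003, 0.766], [-0.002, -1.0, 0.003]]
wrist_force: [0.6, -0.2, 0.0]
finger_gap: 45.2
```

```bash
./g 491.6 -262 131 50 5 15 45
```

```text
[[45, [-0.1, 15.0, -0.5], [-0.2, 0.0, -0.1]], [45, [-0.1, 15.0, -0.4], [0.0, 0.0, 0.0]], [45, [-0.0, 0.4, -0.0], [0.0, 0.0, 0.0]]]
left [0. 0. 0.] t 29.8 pos [ 492.4 -261.5  161.4] psi 50.0 F [ 0.6 -0.2  0. ] gap 45.2
```

>>> apply_moves(
  steps=[
    [45,[0,13,-0.6],[0,0,0]],
    [45,[0,13,0],[0,0,0]],
    [45,[0,3,0],[0,0,0]],
    [45,[0,0,0],[0,0,0]],
  ],
)

```text
time: 30.2
tool_pos: [492.1, -262.2, 130.4]
ee_rot: [[0.766, 0.002, 0.643], [-0.643, 0.003, 0.766], [-0.0, -1.0, 0.003]]
wrist_force: [-0.1, -0.6, -0.4]
finger_gap: 44.9
```

```bash
./g 491.6 -262 131 50 5 15 45
```

```text
[[45, [-0.5, -0.6, -0.2], [-0.2, -0.0, -0.0]]]
left [0. 0. 0.] t 30.2 pos [ 492.1 -262.2  130.4] psi 50.0 F [-0.1 -0.6 -0.4] gap 44.9
```

>>> apply_moves(
  steps=[
    [12,[-0.4,0,0],[0,0,0]],
    [12,[0,0,0],[0,0,0]],
    [12,[0,0,0],[0,0,0]],
    [12,[0,0,0],[0,0,0]],
    [12,[0,-20,0],[0,0,0]],
  ],
)

```text
time: 30.7
tool_pos: [490.9, -261.6, 147.6]
ee_rot: [[0.766, -0.002, 0.643], [-0.643, 0.004, 0.766], [-0.004, -1.0, 0.002]]
wrist_force: [0.9, -1.7, -3.0]
finger_gap: 18.6
```

```bash
./g 491.6 -262 260 50 5 40 12
```

```text
[[12, [0.1, -40.0, 0.1], [-0.1, -0.0, -0.3]], [12, [0.3, -40.0, 0.0], [0.0, 0.0, 0.0]], [12, [0.2, -32.4, 0.0], [0.0, 0.0, 0.0]]]
left [0. 0. 0.] t 30.7 pos [ 490.9 -261.6  147.6] psi 50.0 F [ 0.9 -1.7 -3. ] gap 18.6
```

>>> apply_moves(
  steps=[
    [12,[0,-35,0],[0,0,0]],
    [12,[0,-40,0],[0,0,0]],
    [12,[0,-25,0],[0,0,0]],
  ],
)

```text
time: 31.0
tool_pos: [490.1, -261.3, 247.4]
ee_rot: [[0.766, -0.007, 0.643], [-0.643, 0.008, 0.766], [-0.011, -1.0, 0.002]]
wrist_force: [0.3, -0.7, -1.3]
finger_gap: 18.6
```

```bash
./g 612 -266.4 258 50 5 30 12
```

```text
[[12, [23.6, -2.8, 18.2], [-0.1, -0.0, -0.6]], [12, [23.7, -2.6, 18.2], [0.0, 0.0, 0.0]], [12, [23.7, -2.6, 18.2], [0.0, 0.0, 0.0]], [12, [23.7, -2.6, 18.2], [0.0, 0.0, 0.0]], [12, [2.0, -0.2, 1.5], [0.0, 0.0, 0.0]]]
left [0. 0. 0.] t 31.0 pos [ 490.1 -261.3  247.4] psi 50.0 F [ 0.3 -0.7 -1.3] gap 18.6
```

>>> apply_moves(
  steps=[
    [12,[23.6,-2.8,18.2],[0,0,-0.6]],
    [12,[23.7,-2.6,18.2],[0,0,0]],
    [12,[23.7,-2,18.2],[0,0,0]],
    [12,[19,0,15],[0,0,0]],
    [12,[0,0,0],[0,0,0]],
  ],
)

```text
time: 31.5
tool_pos: [609.1, -267.4, 263.7]
ee_rot: [[0.765, 0.013, 0.644], [-0.644, -0.006, 0.765], [0.014, -1.0, 0.004]]
wrist_force: [0.0, 0.5, -3.0]
finger_gap: 18.3
```

```bash
./g 612 -266.4 240 50 5 30 12
```

```text
[[12, [1.3, 23.7, 2.5], [-0.2, -0.1, 0.8]]]
left [0. 0. 0.] t 31.5 pos [ 609.1 -267.4  263.7] psi 49.9 F [ 0.   0.5 -3. ] gap 18.3
```

>>> apply_moves(
  steps=[
    [12,[1.3,12,2.5],[0,0,0.8]],
    [12,[0,8,0],[0,0,0]],
    [12,[0,0,0],[0,0,0]],
    [12,[0,0,0],[0,0,0]],
  ],
)

```text
time: 31.9
tool_pos: [609.9, -266.0, 240.2]
ee_rot: [[0.764, -0.003, 0.645], [-0.645, 0.005, 0.764], [-0.006, -1.0, 0.002]]
wrist_force: [0.8, -0.2, -1.6]
finger_gap: 18.2
```

```bash
./g 612 -266.4 225 50 5 12 12
python3 - <<'E'
from h import *
s,c,E=shot("wrist","w17.png"); print(s["tool_pos"]);P=proj(c,E,[[612,-266.4,110],[611.5,-212,110],[611,-158,110],s["tool_pos"]+s["ee_rot"][:,1]*121]);print(P)
E
```

```text
[[12, [1.5, 11.9, 0.8], [-0.1, -0.1, -0.3]], [12, [0.4, 3.4, 0.2], [0.0, 0.0, 0.0]]]
left [0. 0. 0.] t 31.9 pos [ 609.9 -266.   240.2] psi 49.9 F [ 0.8 -0.2 -1.6] gap 18.2
[ 609.86339135 -266.02021336  240.23947051]
[[280.28885057 207.66544452]
 [334.3912836  163.38658527]
 [393.3231839  115.13452758]
 [279.27224841 208.17446005]]
```

View pics/w17.png

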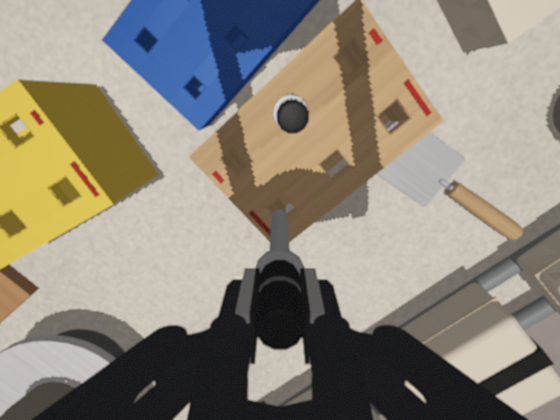

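>>> apply_moves(
  steps=[
    [12,[1.8,7,1],[0,0,-0.3]],
    [12,[0,8,0],[0,0,0]],
    [12,[0,8,0],[0,0,0]],
  ],
)

```text
time: 32.25
tool_pos: [612.0, -266.8, 219.0]
ee_rot: [[0.764, 0.006, 0.645], [-0.645, -0.0, 0.764], [0.005, -1.0, 0.004]]
wrist_force: [0.3, 0.5, -0.6]
finger_gap: 18.1
```

```bash
./g 612 -266.4 137 50 5 20 12
```

```text
[[12, [-0.2, 20.0, -0.0], [-0.2, -0.2, 0.3]], [12, [-0.1, 20.0, 0.1], [0.0, 0.0, 0.0]], [12, [-0.1, 20.0, 0.1], [0.0, 0.0, 0.0]], [12, [-0.1, 20.0, 0.1], [0.0, 0.0, 0.0]], [12, [-0.0, 2.0, 0.0], [0.0, 0.0, 0.0]]]
left [0. 0. 0.] t 32.25 pos [ 612.  -266.8  219. ] psi 49.8 F [ 0.3  0.5 -0.6] gap 18.1
```

>>> apply_moves(
  steps=[
    [12,[0,17,0],[0,0,0.3]],
    [12,[0,17,0],[0,0,0]],
    [12,[0,15,0],[0,0,0]],
    [12,[0,12,0],[0,0,0]],
  ],
)

```text
time: 32.65
tool_pos: [611.6, -266.4, 152.6]
ee_rot: [[0.764, 0.001, 0.645], [-0.645, 0.003, 0.764], [-0.001, -1.0, 0.003]]
wrist_force: [0.2, -0.2, -1.2]
finger_gap: 18.2
```

```bash
./g 612 -266.4 137 50 5 20 12
```

```text
[[12, [0.3, 15.6, 0.2], [-0.2, -0.2, -0.1]]]
left [0. 0. 0.] t 32.65 pos [ 611.6 -266.4  152.6] psi 49.8 F [ 0.2 -0.2 -1.2] gap 18.2
```

>>> apply_moves(
  steps=[
    [12,[0,7,0],[0,0,0]],
    [12,[0,5,0],[0,0,0]],
    [12,[0,3,0],[0,0,0]],
  ],
)

```text
time: 32.95
tool_pos: [610.7, -266.1, 136.5]
ee_rot: [[0.764, -0.002, 0.645], [-0.645, 0.004, 0.764], [-0.004, -1.0, 0.002]]
wrist_force: [-5.1, 3.5, 18.4]
finger_gap: 18.3
```

```bash
./g 612 -266.4 137 50 5 20 12
```

```text
[[12, [1.2, -0.5, 0.6], [-0.1, -0.2, -0.2]]]
left [0. 0. 0.] t 32.95 pos [ 610.7 -266.1  136.5] psi 49.8 F [-5.1  3.5 18.4] gap 18.3
```

>>> apply_moves(
  steps=[
    [45,[0,0,0],[0,0,0]],
    [45,[0,0,0],[0,0,0]],
    [45,[0,-25,0],[0,0,0]],
    [45,[0,-40,0],[0,0,0]],
    [45,[0,-20,0],[0,0,0]],
  ],
)

```text
time: 33.45
tool_pos: [610.3, -266.3, 221.9]
ee_rot: [[0.764, -0.004, 0.645], [-0.645, 0.005, 0.764], [-0.007, -1.0, 0.001]]
wrist_force: [-0.4, 1.5, 0.3]
finger_gap: 45.2
```

```bash
./g 482 -155.7 220 50 5 36 45
```

```text
[[45, [-36.0, 0.6, 0.4], [-0.1, -0.2, -0.4]], [45, [-36.0, 0.4, 0.5], [0.0, 0.0, 0.0]], [45, [-36.0, 0.4, 0.5], [0.0, 0.0, 0.0]], [45, [-36.0, 0.4, 0.5], [0.0, 0.0, 0.0]], [45, [-25.4, 0.3, 0.3], [0.0, 0.0, 0.0]]]
left [0. 0. 0.] t 33.45 pos [ 610.3 -266.3  221.9] psi 49.8 F [-0.4  1.5  0.3] gap 45.2
```

>>> apply_moves(
  steps=[
    [45,[-36,0,0.4],[0,0,-0.4]],
    [45,[-36,0,0.5],[0,0,0]],
    [45,[-36,0,0.5],[0,0,0]],
    [45,[-36,0,0.5],[0,0,0]],
    [45,[-19,0,0],[0,0,0]],
  ],
)

```text
time: 33.95
tool_pos: [488.1, -160.3, 225.3]
ee_rot: [[0.762, 0.014, 0.647], [-0.647, -0.006, 0.762], [0.014, -1.0, 0.005]]
wrist_force: [-0.0, 0.8, 0.4]
finger_gap: 44.9
```

```bash
./g 482 -155.7 200 50 5 36 45
```

```text
[[45, [-8.0, 25.2, -0.6], [-0.3, -0.3, 0.8]]]
left [0. 0. 0.] t 33.95 pos [ 488.1 -160.3  225.3] psi 49.7 F [-0.   0.8  0.4] gap 44.9
```

>>> apply_moves(
  steps=[
    [45,[-7,15,-0.6],[0,-0.3,0.8]],
    [45,[0,18,0],[0,0,0]],
    [45,[0,12,0],[0,0,0]],
    [45,[0,0,0],[0,0,0]],
    [45,[0,0,0],[0,0,0]],
  ],
)

```text
time: 34.45
tool_pos: [482.3, -154.7, 182.9]
ee_rot: [[0.767, 0.012, 0.641], [-0.641, -0.0, 0.767], [0.009, -1.0, 0.007]]
wrist_force: [-0.3, -1.0, -0.4]
finger_gap: 44.8
```

```bash
./g 482 -155.7 131 50 5 15 45
python3 - <<'E'
from h import *
s,c,E=shot("wrist","w18.png"); print(s["tool_pos"],proj(c,E,[[482,-155.7,154]]))
E
```

```text
[[45, [-0.0, 15.0, -0.4], [-0.4, 0.1, 0.5]], [45, [0.1, 15.0, -0.3], [0.0, 0.0, 0.0]], [45, [0.1, 15.0, -0.3], [0.0, 0.0, 0.0]], [45, [0.1, 7.0, -0.1], [0.0, 0.0, 0.0]]]
left [0. 0. 0.] t 34.45 pos [ 482.3 -154.7  182.9] psi 50.1 F [-0.3 -1.  -0.4] gap 44.8
[ 482.3435289  -154.67662023  182.94343397] [[276.76127067 263.81833374]]
```

View pics/w18.png

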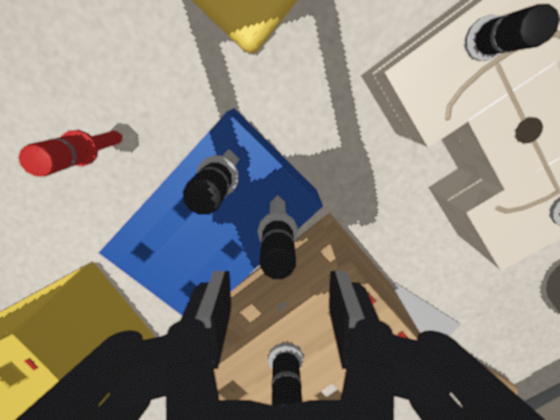

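>>> apply_moves(
  steps=[
    [45,[0,14,-0.4],[0,0,0.5]],
    [45,[0,14,-0.3],[0,0,0]],
    [45,[0,12,0],[0,0,0]],
    [45,[0,7,0],[0,0,0]],
  ],
)

```text
time: 34.9
tool_pos: [483.9, -156.3, 134.3]
ee_rot: [[0.767, 0.008, 0.642], [-0.642, 0.004, 0.767], [0.004, -1.0, 0.008]]
wrist_force: [-0.1, -0.0, -0.7]
finger_gap: 44.8
```

```bash
./g 482 -155.7 131 50 5 15 45
```

```text
[[45, [-1.8, 3.3, -0.8], [-0.5, 0.1, 0.2]]]
left [0. 0. 0.] t 34.9 pos [ 483.9 -156.3  134.3] psi 50.1 F [-0.1 -0.  -0.7] gap 44.8
```

>>> apply_moves(
  steps=[
    [45,[-1.5,2.5,-0.5],[-0.4,0,0.2]],
    [45,[0,0,0],[0,0,0]],
  ],
)

```text
time: 35.1
tool_pos: [481.2, -155.1, 129.0]
ee_rot: [[0.767, -0.004, 0.642], [-0.642, 0.003, 0.767], [-0.004, -1.0, -0.0]]
wrist_force: [0.4, -0.2, -0.6]
finger_gap: 45.0
```

```bash
./g 482 -155.7 131 50 5 15 12
```

```text
[[12, [1.0, -2.0, 0.1], [0.0, 0.1, -0.3]]]
left [0. 0. 0.] t 35.1 pos [ 481.2 -155.1  129. ] psi 50.1 F [ 0.4 -0.2 -0.6] gap 45.0
```

>>> apply_moves(
  steps=[
    [12,[0.8,-1.5,0],[0,0,-0.2]],
    [12,[0,0,0],[0,0,0]],
    [12,[0,0,0],[0,0,0]],
    [12,[0,0,0],[0,0,0]],
    [12,[0,0,0],[0,0,0]],
  ],
)

```text
time: 35.6
tool_pos: [482.5, -155.8, 131.9]
ee_rot: [[0.767, 0.001, 0.642], [-0.642, -0.001, 0.767], [0.002, -1.0, 0.0]]
wrist_force: [-0.5, 0.8, -1.9]
finger_gap: 18.2
```

```bash
./g 482 -155.7 250 50 5 40 12
```

```text
[[12, [-0.1, -40.0, -0.1], [-0.0, 0.1, 0.1]], [12, [-0.2, -40.0, -0.1], [0.0, 0.0, 0.0]], [12, [-0.1, -38.1, -0.1], [0.0, 0.0, 0.0]]]
left [0. 0. 0.] t 35.6 pos [ 482.5 -155.8  131.9] psi 50.1 F [-0.5  0.8 -1.9] gap 18.2
```

>>> apply_moves(
  steps=[
    [12,[0,-20,0],[0,0,0]],
    [12,[0,-35,0],[0,0,0]],
    [12,[0,-40,0],[0,0,0]],
    [12,[0,-25,0],[0,0,0]],
  ],
)

```text
time: 36.0
tool_pos: [480.4, -154.7, 248.7]
ee_rot: [[0.767, -0.008, 0.642], [-0.642, 0.004, 0.767], [-0.009, -1.0, -0.002]]
wrist_force: [0.8, -0.2, -1.4]
finger_gap: 18.5
```

```bash
./g 611 -158 258 50 5 30 12
```

```text
[[12, [23.4, -2.4, 18.6], [0.1, 0.1, -0.5]], [12, [23.4, -2.1, 18.6], [0.0, 0.0, 0.0]], [12, [23.4, -2.1, 18.6], [0.0, 0.0, 0.0]], [12, [23.4, -2.1, 18.6], [0.0, 0.0, 0.0]], [12, [8.6, -0.8, 6.8], [0.0, 0.0, 0.0]]]
left [0. 0. 0.] t 36.0 pos [ 480.4 -154.7  248.7] psi 50.1 F [ 0.8 -0.2 -1.4] gap 18.5
```

>>> apply_moves(
  steps=[
    [12,[23.4,-2.4,18.6],[0,0,-0.5]],
    [12,[23.4,-2,18.6],[0,0,0]],
    [12,[23.4,-2,18.6],[0,0,0]],
    [12,[22,0,17],[0,0,0]],
    [12,[4,0,3],[0,0,0]],
  ],
)

```text
time: 36.5
tool_pos: [608.1, -159.6, 263.5]
ee_rot: [[0.766, 0.011, 0.643], [-0.643, -0.007, 0.766], [0.013, -1.0, 0.002]]
wrist_force: [-0.1, -0.3, -1.6]
finger_gap: 18.5
```

```bash
./g 611 -158 241 50 5 30 12
```

```text
[[12, [0.9, 22.5, 3.0], [-0.1, -0.0, 0.7]]]
left [0. 0. 0.] t 36.5 pos [ 608.1 -159.6  263.5] psi 50.0 F [-0.1 -0.3 -1.6] gap 18.5
```

>>> apply_moves(
  steps=[
    [12,[0.9,11,3],[0,0,0.7]],
    [12,[0,8,0],[0,0,0]],
    [12,[0,0,0],[0,0,0]],
    [12,[0,0,0],[0,0,0]],
  ],
)

```text
time: 36.9
tool_pos: [609.0, -157.6, 240.8]
ee_rot: [[0.766, -0.005, 0.643], [-0.643, 0.003, 0.766], [-0.005, -1.0, -0.001]]
wrist_force: [-0.4, 0.5, -1.5]
finger_gap: 18.1
```

```bash
./g 611 -158 225 50 5 12 12
python3 - <<'E'
from h import *
s,c,E=shot("wrist"); print(s["tool_pos"]);P=proj(c,E,[[611,-158,110],[611.5,-212,110],s["tool_pos"]+s["ee_rot"][:,1]*122]);print(P); crop(c,180,150,380,300,3,"w19.png")
E
```

```text
[[12, [1.4, 11.9, 0.7], [0.1, -0.0, -0.3]], [12, [0.4, 3.8, 0.2], [0.0, 0.0, 0.0]]]
left [0. 0. 0.] t 36.9 pos [ 609.  -157.6  240.8] psi 50.0 F [-0.4  0.5 -1.5] gap 18.1
[ 609.03457449 -157.61818113  240.75111093]
[[280.6486309  207.28104589]
 [231.16222043 247.5855229 ]
 [279.27447421 207.76797286]]
```

View pics/w19.png

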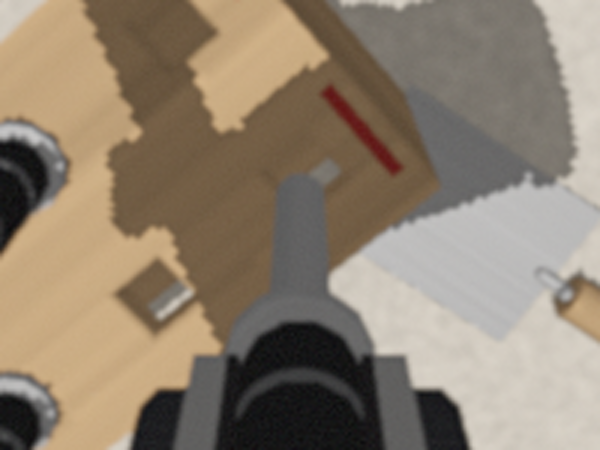

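>>> apply_moves(
  steps=[
    [12,[1.6,7,1.1],[0,0,-0.3]],
    [12,[0,8,0],[0,0,0]],
    [12,[0,8,0],[0,0,0]],
  ],
)

```text
time: 37.25
tool_pos: [610.9, -158.3, 219.2]
ee_rot: [[0.765, 0.004, 0.644], [-0.644, -0.003, 0.765], [0.005, -1.0, 0.001]]
wrist_force: [-0.3, -0.3, -1.1]
finger_gap: 18.4
```

```bash
./g 611 -158 138 50 5 20 12
```

```text
[[12, [-0.1, 20.0, 0.1], [-0.0, -0.1, 0.3]], [12, [-0.0, 20.0, 0.1], [0.0, 0.0, 0.0]], [12, [-0.0, 20.0, 0.1], [0.0, 0.0, 0.0]], [12, [-0.0, 20.0, 0.1], [0.0, 0.0, 0.0]], [12, [-0.0, 1.2, 0.0], [0.0, 0.0, 0.0]]]
left [0. 0. 0.] t 37.25 pos [ 610.9 -158.3  219.2] psi 49.9 F [-0.3 -0.3 -1.1] gap 18.4
```

>>> apply_moves(
  steps=[
    [12,[0,17,0],[0,0,0.3]],
    [12,[0,17,0],[0,0,0]],
    [12,[0,15,0],[0,0,0]],
    [12,[0,12,0],[0,0,0]],
  ],
)

```text
time: 37.65
tool_pos: [610.3, -158.1, 152.7]
ee_rot: [[0.765, -0.001, 0.644], [-0.644, 0.002, 0.765], [-0.002, -1.0, 0.001]]
wrist_force: [0.1, -0.4, -1.0]
finger_gap: 18.1
```

```bash
./g 611 -158 138 50 5 20 12
```

```text
[[12, [0.5, 14.7, 0.5], [-0.0, -0.1, -0.1]]]
left [0. 0. 0.] t 37.65 pos [ 610.3 -158.1  152.7] psi 49.9 F [ 0.1 -0.4 -1. ] gap 18.1
```

>>> apply_moves(
  steps=[
    [12,[0.5,7,0.5],[0,0,0]],
    [12,[0,5,0],[0,0,0]],
    [12,[0,2,0],[0,0,0]],
  ],
)

```text
time: 37.95
tool_pos: [610.1, -157.8, 137.2]
ee_rot: [[0.765, -0.004, 0.644], [-0.644, 0.002, 0.765], [-0.004, -1.0, -0.001]]
wrist_force: [-4.7, 1.7, 12.6]
finger_gap: 18.7
```

```bash
./g 611 -158 138 50 5 20 12
```

```text
[[12, [0.8, -0.8, 0.4], [0.0, -0.1, -0.3]]]
left [0. 0. 0.] t 37.95 pos [ 610.1 -157.8  137.2] psi 49.9 F [-4.7  1.7 12.6] gap 18.7
```

Home. Now the last long pin, near-left (431,-161).

>>> apply_moves(
  steps=[
    [45,[0,0,0],[0,0,0]],
    [45,[0,0,0],[0,0,0]],
    [45,[0,-25,0],[0,0,0]],
    [45,[0,-40,0],[0,0,0]],
    [45,[0,-15,0],[0,0,0]],
  ],
)

```text
time: 38.45
tool_pos: [610.2, -157.9, 218.0]
ee_rot: [[0.765, -0.006, 0.644], [-0.644, 0.003, 0.765], [-0.006, -1.0, -0.001]]
wrist_force: [0.7, 0.2, 1.6]
finger_gap: 44.9
```

```bash
./g 431 -160.9 215 50 5 40 45
```

```text
[[45, [-30.2, 0.9, -26.3], [0.1, -0.1, -0.4]], [45, [-30.2, 0.7, -26.2], [0.0, 0.0, 0.0]], [45, [-30.2, 0.7, -26.2], [0.0, 0.0, 0.0]], [45, [-30.2, 0.7, -26.2], [0.0, 0.0, 0.0]], [45, [-14.6, 0.3, -12.6], [0.0, 0.0, 0.0]]]
left [0. 0. 0.] t 38.45 pos [ 610.2 -157.9  218. ] psi 49.9 F [0.7 0.2 1.6] gap 44.9
```

>>> apply_moves(
  steps=[
    [45,[-30.2,0,-26.3],[0,0,-0.4]],
    [45,[-30.2,0,-26.2],[0,0,0]],
    [45,[-30.2,0,-26.2],[0,0,0]],
    [45,[-29,0,-25],[0,0,0]],
    [45,[-8,0,-7],[0,0,0]],
  ],
)

```text
time: 38.95
tool_pos: [441.0, -161.8, 220.3]
ee_rot: [[0.766, 0.01, 0.642], [-0.642, -0.006, 0.766], [0.011, -1.0, 0.001]]
wrist_force: [0.3, -0.8, -0.5]
finger_gap: 44.5
```

```bash
./g 431 -160.9 200 50 5 40 45
```

```text
[[45, [-8.5, 20.2, -5.8], [-0.1, 0.0, 0.7]]]
left [0. 0. 0.] t 38.95 pos [ 441.  -161.8  220.3] psi 50.0 F [ 0.3 -0.8 -0.5] gap 44.5
```

>>> apply_moves(
  steps=[
    [45,[-7,14,-4.5],[0,0,0.7]],
    [45,[0,14,0],[0,0,0]],
    [45,[0,8,0],[0,0,0]],
    [45,[0,0,0],[0,0,0]],
    [45,[0,0,0],[0,0,0]],
  ],
)

```text
time: 39.45
tool_pos: [434.5, -161.6, 184.6]
ee_rot: [[0.766, 0.008, 0.643], [-0.643, -0.001, 0.766], [0.007, -1.0, 0.004]]
wrist_force: [0.2, -0.1, -0.7]
finger_gap: 44.9
```

```bash
./g 431 -160.9 131 50 5 15 45
python3 - <<'E'
from h import *
s,c,E=shot("wrist","w20.png"); print(s["tool_pos"],proj(c,E,[[431,-160.9,154]]))
E
```

```text
[[45, [-1.0, 15.0, -0.5], [-0.2, -0.0, 0.4]], [45, [-0.9, 15.0, -0.5], [0.0, 0.0, 0.0]], [45, [-0.9, 15.0, -0.5], [0.0, 0.0, 0.0]], [45, [-0.5, 8.7, -0.3], [0.0, 0.0, 0.0]]]
left [0. 0. 0.] t 39.45 pos [ 434.5 -161.6  184.6] psi 50.0 F [ 0.2 -0.1 -0.7] gap 44.9
[ 434.52878601 -161.60410383  184.63069474] [[275.55659072 256.34026449]]
```

View pics/w20.png

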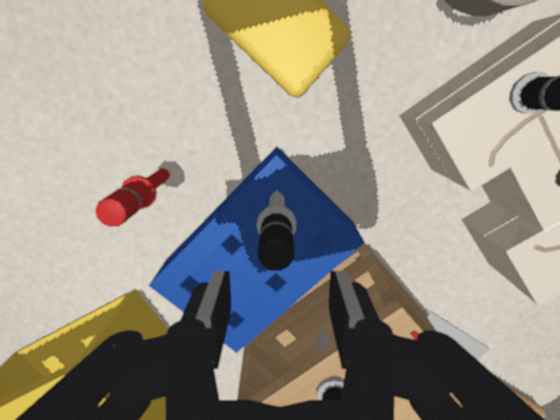

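>>> apply_moves(
  steps=[
    [45,[-3,14,-1.5],[0,0,0.4]],
    [45,[0,14,0],[0,0,0]],
    [45,[0,12,0],[0,0,0]],
    [45,[0,8,0],[0,0,0]],
  ],
)

```text
time: 39.9
tool_pos: [433.2, -161.1, 135.0]
ee_rot: [[0.767, 0.005, 0.642], [-0.642, 0.002, 0.767], [0.002, -1.0, 0.005]]
wrist_force: [-0.3, -0.2, -0.0]
finger_gap: 45.0
```

```bash
./g 431 -160.9 131 50 5 15 45
```

```text
[[45, [-1.9, 4.0, -1.3], [-0.3, 0.1, 0.1]]]
left [0. 0. 0.] t 39.9 pos [ 433.2 -161.1  135. ] psi 50.1 F [-0.3 -0.2 -0. ] gap 45.0
```

>>> apply_moves(
  steps=[
    [45,[-1.5,3,-1],[-0.3,0,0]],
    [45,[0,0,0],[0,0,0]],
  ],
)

```text
time: 40.1
tool_pos: [430.3, -160.4, 129.6]
ee_rot: [[0.767, -0.002, 0.642], [-0.642, -0.0, 0.767], [-0.002, -1.0, -0.002]]
wrist_force: [0.1, 1.1, -0.3]
finger_gap: 44.9
```

```bash
./g 431 -160.9 131 50 5 15 12
```

```text
[[12, [0.9, -1.4, 0.1], [0.1, 0.0, -0.1]]]
left [0. 0. 0.] t 40.1 pos [ 430.3 -160.4  129.6] psi 50.0 F [ 0.1  1.1 -0.3] gap 44.9
```

>>> apply_moves(
  steps=[
    [12,[0.8,-1.2,0],[0,0,0]],
    [12,[0,0,0],[0,0,0]],
    [12,[0,0,0],[0,0,0]],
    [12,[0,0,0],[0,0,0]],
    [12,[0,0,0],[0,0,0]],
  ],
)

```text
time: 40.6
tool_pos: [431.7, -161.3, 132.3]
ee_rot: [[0.767, 0.0, 0.642], [-0.642, -0.002, 0.767], [0.001, -1.0, -0.001]]
wrist_force: [0.1, 0.2, -1.4]
finger_gap: 18.6
```

```bash
./g 431 -160.9 305 50 5 40 12
```

```text
[[12, [-0.1, -40.0, -0.1], [0.1, 0.1, 0.1]], [12, [-0.2, -40.0, -0.0], [0.0, 0.0, 0.0]], [12, [-0.2, -40.0, -0.0], [0.0, 0.0, 0.0]], [12, [-0.2, -40.0, -0.0], [0.0, 0.0, 0.0]], [12, [-0.1, -12.7, -0.0], [0.0, 0.0, 0.0]]]
left [0. 0. 0.] t 40.6 pos [ 431.7 -161.3  132.3] psi 50.1 F [ 0.1  0.2 -1.4] gap 18.6
```

>>> apply_moves(
  steps=[
    [12,[0,-20,0],[0,0,0]],
    [12,[0,-38,0],[0,0,0]],
    [12,[0,-42,0],[0,0,0]],
    [12,[0,-42,0],[0,0,0]],
    [12,[0,-25,0],[0,0,0]],
  ],
)

```text
time: 41.1
tool_pos: [429.7, -159.9, 297.9]
ee_rot: [[0.767, -0.011, 0.642], [-0.642, 0.005, 0.767], [-0.011, -1.0, -0.003]]
wrist_force: [0.4, -0.8, -1.1]
finger_gap: 18.5
```

```bash
./g 611.5 -212 303 50 5 40 12
```

```text
[[12, [36.5, -1.5, 16.2], [0.2, 0.0, -0.6]], [12, [36.5, -1.1, 16.3], [0.0, 0.0, 0.0]], [12, [36.5, -1.1, 16.3], [0.0, 0.0, 0.0]], [12, [36.5, -1.1, 16.3], [0.0, 0.0, 0.0]], [12, [26.7, -0.8, 11.9], [0.0, 0.0, 0.0]]]
left [0. 0. 0.] t 41.1 pos [ 429.7 -159.9  297.9] psi 50.0 F [ 0.4 -0.8 -1.1] gap 18.5
```

>>> apply_moves(
  steps=[
    [12,[36.5,-2,16.2],[0,0,-0.6]],
    [12,[36.5,-2,16.3],[0,0,0]],
    [12,[36.5,-1,16.3],[0,0,0]],
    [12,[36,-1,16],[0,0,0]],
    [12,[18,0,8],[0,0,0]],
  ],
)

```text
time: 41.6
tool_pos: [607.5, -211.1, 314.7]
ee_rot: [[0.766, 0.013, 0.643], [-0.643, -0.01, 0.766], [0.017, -1.0, 0.0]]
wrist_force: [-0.5, -1.4, -1.7]
finger_gap: 18.2
```

```bash
./g 611.5 -212 245 50 5 20 12
```

```text
[[12, [0.7, 20.0, 0.5], [-0.0, -0.0, 1.0]], [12, [1.0, 20.0, 0.6], [0.0, 0.0, 0.0]], [12, [1.0, 20.0, 0.6], [0.0, 0.0, 0.0]], [12, [0.5, 9.8, 0.3], [0.0, 0.0, 0.0]]]
left [0. 0. 0.] t 41.6 pos [ 607.5 -211.1  314.7] psi 50.0 F [-0.5 -1.4 -1.7] gap 18.2
```

>>> apply_moves(
  steps=[
    [12,[1,18,0.5],[0,0,1]],
    [12,[1,18,0.6],[0,0,0]],
    [12,[1,18,0.6],[0,0,0]],
    [12,[0,8,0],[0,0,0]],
    [12,[0,0,0],[0,0,0]],
  ],
)

```text
time: 42.1
tool_pos: [610.1, -211.7, 242.6]
ee_rot: [[0.766, -0.012, 0.643], [-0.643, 0.007, 0.766], [-0.013, -1.0, -0.003]]
wrist_force: [-0.3, 0.7, -1.2]
finger_gap: 18.3
```

```bash
./g 611.5 -212 241 50 5 20 12
python3 - <<'E'
from h import *
s,c,E=shot("wrist"); print(s["tool_pos"]);P=proj(c,E,[[611.5,-212,110],s["tool_pos"]+s["ee_rot"][:,1]*122]);print(P); crop(c,180,150,380,300,3,"w21.png")
E
```

```text
[[12, [1.3, 1.6, 0.7], [0.1, -0.0, -0.8]]]
left [0. 0. 0.] t 42.1 pos [ 610.1 -211.7  242.6] psi 50.0 F [-0.3  0.7 -1.2] gap 18.3
[ 610.09067972 -211.66107967  242.61228521]
[[280.52531363 207.2878131 ]
 [279.27475558 207.76891087]]
```

View pics/w21.png

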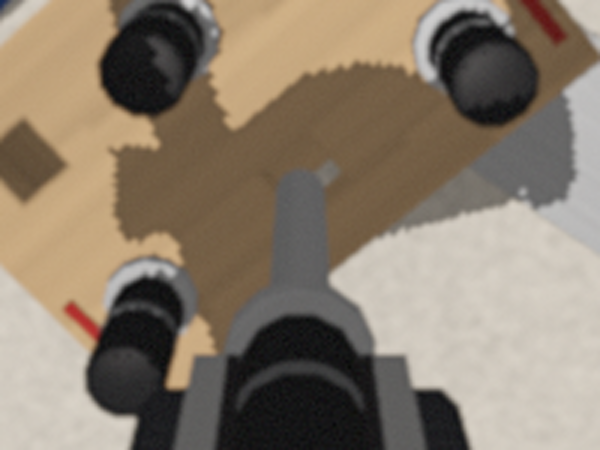

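>>> apply_moves(
  steps=[
    [12,[1.2,8,0.8],[0,0,-0.8]],
    [12,[0,8,0],[0,0,0]],
    [12,[0,8,0],[0,0,0]],
  ],
)

```text
time: 42.45
tool_pos: [611.9, -212.3, 222.9]
ee_rot: [[0.766, 0.006, 0.643], [-0.643, -0.006, 0.766], [0.008, -1.0, -0.001]]
wrist_force: [-0.9, 0.5, -1.6]
finger_gap: 18.3
```

```bash
./g 611.5 -212 138 50 5 20 12
```

```text
[[12, [-0.3, 20.0, 0.0], [0.0, -0.0, 0.5]], [12, [-0.1, 20.0, -0.0], [0.0, 0.0, 0.0]], [12, [-0.1, 20.0, -0.0], [0.0, 0.0, 0.0]], [12, [-0.1, 20.0, -0.0], [0.0, 0.0, 0.0]], [12, [-0.0, 4.9, -0.0], [0.0, 0.0, 0.0]]]
left [0. 0. 0.] t 42.45 pos [ 611.9 -212.3  222.9] psi 50.0 F [-0.9  0.5 -1.6] gap 18.3
```

>>> apply_moves(
  steps=[
    [12,[0,17,0],[0,0,0.4]],
    [12,[0,17,0],[0,0,0]],
    [12,[0,15,0],[0,0,0]],
    [12,[0,12,0],[0,0,0]],
  ],
)

```text
time: 42.85
tool_pos: [612.5, -212.9, 159.8]
ee_rot: [[0.766, 0.003, 0.643], [-0.643, -0.002, 0.766], [0.004, -1.0, 0.001]]
wrist_force: [0.4, -0.5, -1.8]
finger_gap: 18.3
```

```bash
./g 611.5 -212 138 50 5 20 12
```

```text
[[12, [-1.3, 20.0, 0.0], [-0.0, -0.0, 0.2]], [12, [-0.1, 1.9, 0.0], [0.0, 0.0, 0.0]]]
left [0. 0. 0.] t 42.85 pos [ 612.5 -212.9  159.8] psi 50.0 F [ 0.4 -0.5 -1.8] gap 18.3
```

>>> apply_moves(
  steps=[
    [12,[-1,10,0],[0,0,0.2]],
    [12,[0,7,0],[0,0,0]],
    [12,[0,3,0],[0,0,0]],
  ],
)

```text
time: 43.15
tool_pos: [611.0, -212.1, 137.7]
ee_rot: [[0.765, -0.002, 0.644], [-0.644, 0.002, 0.765], [-0.002, -1.0, 0.0]]
wrist_force: [-4.0, 1.1, 13.6]
finger_gap: 18.4
```

```bash
./g 611.5 -212 138 50 5 20 12
```

```text
[[12, [0.3, -0.3, 0.4], [-0.0, -0.1, -0.1]]]
left [0. 0. 0.] t 43.15 pos [ 611.  -212.1  137.7] psi 49.9 F [-4.   1.1 13.6] gap 18.4
```

Home. Release, rise and check everything.

>>> apply_moves(
  steps=[
    [45,[0,0,0],[0,0,0]],
    [45,[0,0,0],[0,0,0]],
    [45,[0,-25,0],[0,0,0]],
    [45,[0,-45,0],[0,0,0]],
    [45,[0,-45,0],[0,0,0]],
  ],
)

```text
time: 43.65
tool_pos: [608.9, -211.3, 248.0]
ee_rot: [[0.765, -0.014, 0.644], [-0.644, 0.007, 0.765], [-0.016, -1.0, -0.004]]
wrist_force: [0.5, -0.4, -0.0]
finger_gap: 45.2
```

>>> apply_moves(
  steps=[
    [45,[-35,-10,-25],[0,0,0]],
    [45,[-35,-10,-25],[0,0,0]],
    [45,[-30,0,-20],[0,0,0]],
    [45,[0,0,0],[0,0,0]],
    [45,[0,0,0],[0,0,0]],
  ],
)

```text
time: 44.15
tool_pos: [489.3, -202.8, 281.0]
ee_rot: [[0.766, 0.007, 0.643], [-0.643, -0.004, 0.766], [0.008, -1.0, 0.002]]
wrist_force: [0.7, 0.6, -0.1]
finger_gap: 45.1
```

Run:
```python
from h import *
s,c,E=shot("wrist","w22.png"); print(s["tool_pos"])
s,t,E2=shot("top"); crop(t,220,160,420,320,4,"t9.png")
s,d,E3=shot("scene"); crop(d,150,160,350,310,4,"s9.png")
P=[[476.57,18.16,120],[616.26,8.64,120],[559.9,-212.9,160],[612,-266.4,160],[611.5,-212,160],[611,-158,160]]
print((proj(t,E2,P)-[220,160])*4); print((proj(d,E3,P)-[150,160])*4); print(proj(c,E,P))
for n,cc,EE in (("top",t,E2),("scene",d,E3)):
  for r in silhouettes("cup1",cc): ys,xs=np.nonzero(r["region"]); print(n,round(r["p"],2),unproj(cc,EE,(xs.mean(),ys.mean()),30).round()[0,:2])
```

```text
[ 489.30549659 -202.76871154  280.96696097]
[[190.77251801 360.53701613]
 [210.51034226 109.9289418 ]
 [622.71479948 202.66320664]
 [721.44379181 106.51838886]
 [619.42134343 107.06894877]
 [518.32563514 107.62253424]]
[[491.05589516  39.73072458]
 [649.52619479 140.59957083]
 [306.02580379 245.64296616]
 [297.30847196 350.04623806]
 [374.47753736 290.62587345]
 [446.3676272  235.27137654]]
[[504.57983623 -12.90926224]
 [575.6626208  146.50770518]
 [324.69446362 276.63708249]
 [312.91346373 350.27054128]
 [362.27355953 316.7363125 ]
 [415.43932607 280.93335389]]
top 0.94 [399.  66.]
top 0.75 [764.  17.]
top 0.57 [784. 182.]
scene 0.75 [383.  71.]
scene 0.64 [749.  29.]
scene 0.63 [765. 198.]
scene 0.25 [ 548. -160.]
```

View pics/t9.png

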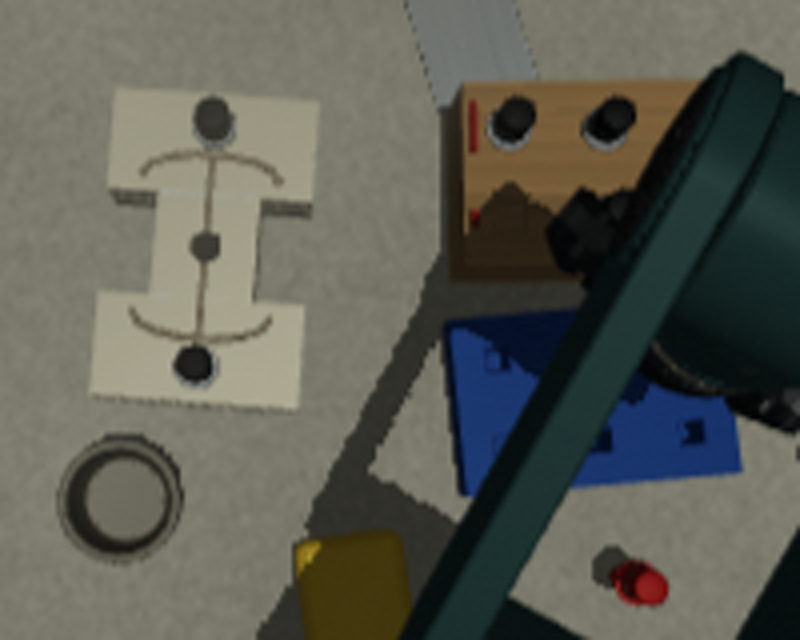

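View pics/s9.png

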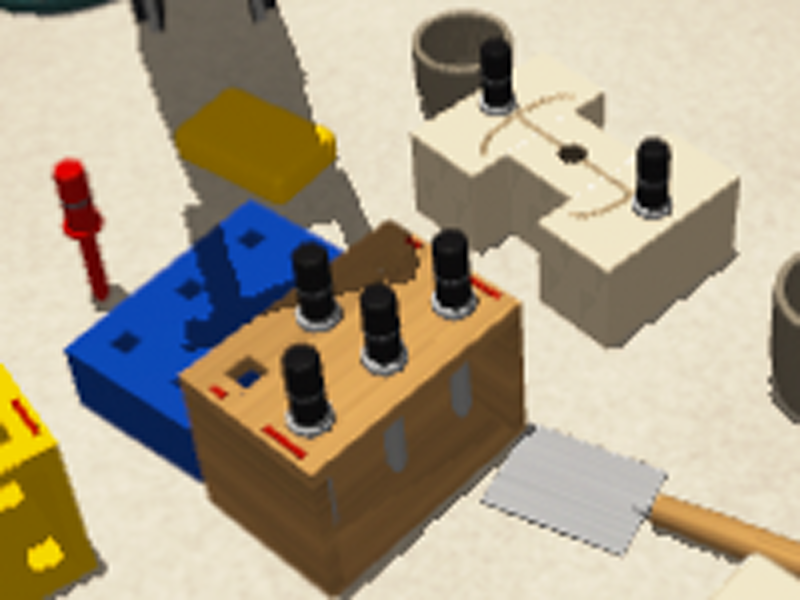

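View pics/w22.png

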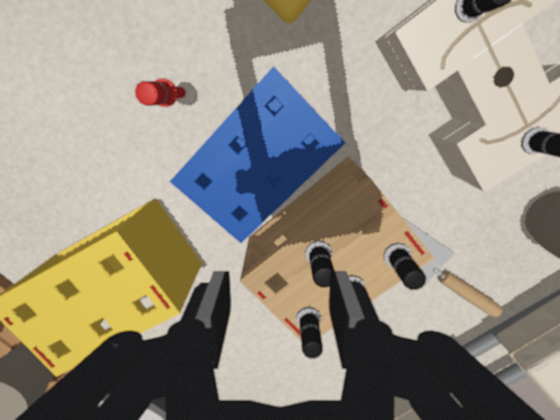

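```bash
python3 -c "
from cell import *
s=sense(); print(s['time'],s['wrist_force'].round(1),s['joint_vel'].round(2)); print(job_done())"
```

```text
44.4 [ 0.2 -0.6  0.5] [ 0.12  0.18  0.29  0.    0.03 -0.11]
the job is handed in; nothing more can be done
None
```

I handed the job in at 44.4 s of the 210 s allowed. No verdict is reported back, so what follows rests on my own checks.

- **Slab:** Only one loose slab was in the scene. I laid it on the base with the bores in line to about 1 mm, before the pins went in.
- **Stack pins:** Two short pins are in the two bore lines, pushed down until the collars met the slab. Contact was 15 N and 9 N, and the final heights matched the expected seating to within about 0.3 mm.
- **Rack:** The third short pin is in the middle hole of the near row. All three long pins are in the far row. I lowered the short pin to its expected height and released it without feeling contact. The long pins met the board at 13 to 18 N.

In the last pictures:
- All six collars sit on the slab or the board.
- The slab's sides look flush with the base.
- The drainer is empty.
- The cups show no visible movement: under 2 mm from the top camera. The scene camera put the cup nearest the stack about 17 mm off its first reading. A pin grip now hides part of that cup there, and the top camera shows it unmoved.

I left the red look-alike pin and the yellow rack alone. In the top view the arm hid part of the rack, so I checked that part with the scene and wrist cameras only. The first camera heights read about 6 mm low, so I worked from wrist-camera positions instead.

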